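# Scoop standoff insulators into the kit box

### The arm

A 6-joint arm with a two-finger parallel gripper is mounted at the origin on the work surface. World frame = base frame: x ahead of the robot, y to its left, z up, the work surface at z = 0. Lengths are in m, angles in degrees, forces in N, time in s.
With the tool pointing down it reaches from about 0.4 to 0.825 m from the base axis. Payload 7 kg.
Tool frame: the origin (TCP) lies midway between the tips of the shut fingers; the grasp point (between the pads) lies 19 mm behind it; z points along the fingers, y is the line along which they close (so a half turn about z gives the same grasp; the last joint's range is limited). The gripper opens to 88 mm and grips with 3 to 60 N. Pads are 19 mm wide; open, the fingers measure 130 mm over their backs; the gripper's body (78 mm by 193 mm) begins 47 mm behind the grasp point.
Start: joints at [-50.816, 20.546, 0.682, 0, -70.136, -16.507], TCP at [0.26, -0.623, 0.227] pointing down, gripper open.
Joint ranges: [-176.03, 176.03], [-82.01, 121.73], [-58.28, 71.71], [-173.87, 95.51], [-174.79, -0.11], [-173.66, 173.66]. Speed limits (degrees/s): [136.94, 136.94, 172.46, 180, 180, 180].

### API

Orientations are given as [roll, pitch, yaw] about the fixed x, y, z axes, in that order (R = Rz(yaw) Ry(pitch) Rx(roll)).
In Python, from plant import get_state, optics, order gives the robot as it stands. The module is installed in compiled form; this text tells all that it offers.
- The arm moves only by the tool send_rows, never from a script. Its argument "moves" is a list of rows, each an object with "slide": the shift along the tool's x, y, z as a fraction of full scale, a list of three; "turn": the turn about the tool's z as a fraction of full scale; "gripper": the opening, from 0 (shut) to 1 (fully open). A call has exactly 5 rows; each row is the pose to reach, as a shift and turn from the pose commanded when the call began, along the tool's axes at that moment; what a row does not reach only later rows make up. Full scale, the value 1, is 150 mm for a shift and 90 degrees for a turn. A row lasts 1/12 s, in which the tool goes at most 41.7 mm and 7.16 degrees, less where a joint would pass 70% of its speed; a pose out of reach is approached as far as the arm can. A call with a number of a shift or a turn outside -1 to 1 is refused whole. A call with a gripper value outside its range is refused whole. The fingers move at their own pace and stop on an object; "newtons" is the grip in N (left out, the last holds). Time passes only in rows, so rows that repeat a pose let the fingers close, or fill a call up. It gives the time, the measured TCP pose, the force, the opening and the grip force at its end, in the units of the state.
- get_state(): the state, without advancing time (a new reading comes with each control period).
- optics.capture(name): name is "scene" or "side" or "wrist"; returns a dict with "img" (420x560x3 uint8, red, green, blue), "intrinsics" (3x3 intrinsics, pixels), "origin" and "attitude" of the camera in the world. Camera axes: x right, y down, z forward; pixel columns grow to the right and rows downward; lengths in m; the calibration is good to about 2 mm. A picture is of the moment at which its call begins. There is no depth.
- order.close_job(): hands the job in; it is judged then, once.
Trained networks look in the newest picture that a camera, given by its name, has taken for a name from the list of things; names that differ only in an ending like _2 or _b are one class to them, and where a whole thing is asked for, a point or a joint stands for the part that bears it (a point fixed in the world has none). Each returns a list of dicts, best first, with "p" (0 to 1); they miss things now and then, are a little off and sometimes report something else, mostly with a low value. They report only what shows in the picture. A call takes as long as a camera call. They do not tell look-alikes from the thing itself.
- optics.look_for(camera, name): "location" ([x, y, z] in m, in world coordinates, good to about 4 mm: the middle of the surface that is visible of it).
The state is a dict: "time_s": time; "joints": joint angles; "qd": joint speeds; "joint_torque": joint torques, N m; "tcp_pos": TCP position; "eef_rot": TCP orientation; "contact_force": force on the tool from outside, world axes, zero at the start; "moment": the same for the moment, N m; "gripper_width": finger opening in m; "gripper_force": force on a finger pad.
Only numpy, scipy, OpenCV 4.12 (cv2) and the standard library are available. Lean on these libraries where they do the work, as an engineer would, in place of code of your own. Each camera call takes 0.05 s, during which the arm holds its last target. There are 200 camera calls.

### The job

Take the scoop from its green mat and scoop at least three of the red insulators out of the blue stock tray into the grey kit box, spilling none; touch the insulators only with the scoop, never with the fingers. Then lay the scoop back down level on its mat, let go of it, and after that close the box's orange lid and press it down with the fingertips for a moment so that it is fully shut. Do not disturb the other parts and tools on the bench.

Things in the scene. Friction and masses are not known exactly. Their poses are not given: they have to be found in the camera images.
- scoop: aluminium hand scoop, 160 g. Pan 90 (x) by 80 (y), floor 2 thick; back wall 34 high at x = -45, side walls 32 high up to x = +17, then 22 high to x = +37, none on the front 8. A strut rises from the back wall to a level red handle bar along x, 14 wide (y), 20 thick (z), from x = -57 to -152, its middle at z = 72. Origin: underside of the pan's centre; x towards the open mouth, z up
- scoop_grip (a point): middle of the red handle bar: at x = -105, z = 72 in the scoop's frame
- scoop_lip (a point): middle of the front edge of the scoop's floor, on its underside: at x = +45 in the scoop's frame
- mat: green mat fixed to the bench, 140 (x) by 120 (y), 4 thick: where the scoop lies and belongs; origin under its centre
- mat_top (a point): centre of the mat's upper face, 4 above the bench
- tray: open blue stock tray fixed to the bench, outside 260 (x, away from the robot) by 98 (y) by 40 high, walls and floor 5 thick. Its far (+x) end is a scooping slope: from the floor (z = 5) at x = 80 it rises at 40 degrees to the rim (z = 40) at x = 122. The insulators start on the floor in its far half; origin under its centre
- ins0: red drum-shaped busbar standoff insulator with a brass insert in each end: 22 long, 22 across the middle, 17 across the ends, 20 g; starts in the blue tray, standing or on its side; origin at its centre
- ins1: red drum-shaped busbar standoff insulator with a brass insert in each end: 22 long, 22 across the middle, 17 across the ends, 20 g; starts in the blue tray, standing or on its side; origin at its centre
- ins2: red drum-shaped busbar standoff insulator with a brass insert in each end: 22 long, 22 across the middle, 17 across the ends, 20 g; starts in the blue tray, standing or on its side; origin at its centre
- ins3: red drum-shaped busbar standoff insulator with a brass insert in each end: 22 long, 22 across the middle, 17 across the ends, 20 g; starts in the blue tray, standing or on its side; origin at its centre
- ins4: red drum-shaped busbar standoff insulator with a brass insert in each end: 22 long, 22 across the middle, 17 across the ends, 20 g; starts in the blue tray, standing or on its side; origin at its centre
- kit_box: open grey kit box fixed to the bench, outside 130 (x) by 130 (y) by 65 high, walls and floor 4 thick, with a hinged orange lid; origin under its centre; its x axis points to the hinge side, which is the left side as the robot sees it
- lid (a joint): angle of the lid in rad: 0 fully shut, about 1.57 standing upright, stop at 1.9; the hinge is stiff, so the lid stays where it is left
- lid_hinge (a point): middle of the hinge line, on the kit box's rim at its +x side, 65.5 above the bench; the line runs along the box's y
- lid_edge (a point): middle of the lid's free edge on its outer (upper) face, 130 from the hinge; the lid is 130 wide and 6 thick, and a small tab 70 wide stands out 11 beyond the edge
- breaker_a: bystander, loose on the bench: white two-pole circuit breaker, 85 x 36 x 76 high; origin at the centre of its underside
- breaker_b: bystander, loose on the bench: white three-pole circuit breaker, 85 x 54 x 76 high; origin at the centre of its underside
- contactor: bystander, loose on the bench: black and grey contactor, 75 x 45 x 84 high; origin at the centre of its underside
- push_button: bystander, loose on the bench: white cube with a green push button on top, 30 x 30 x 56 high; origin at the centre of its underside
- screwdriver: bystander, loose on the bench: yellow-handled screwdriver, 190 long, 26 high, lying along its x; origin at the centre of its underside
- pliers: bystander, loose on the bench: red-handled pliers, 165 long, 60 wide, 16 high, lying along x; origin at the centre of its underside
There are look-alikes about, which are no part of the job. Several things have the shape of the scoop; the one meant has the colours described above.

How it is judged (in metres and radians):
On the way, in this order (a step that is already met when the one before it is completed fails the run):
1. the scoop is picked up off its mat (height (world z) of scoop above 0.03 m), for 0.1 s.
2. at least one insulator is carried in the scoop, lifted out of the tray (((distance between ins0 and scoop below 0.055 m and height (world z) of ins0 above 0.07 m) or (distance between ins1 and scoop below 0.055 m and height (world z) of ins1 above 0.07 m) or (distance between ins2 and scoop below 0.055 m and height (world z) of ins2 above 0.07 m) or (distance between ins3 and scoop below 0.055 m and height (world z) of ins3 above 0.07 m) or (distance between ins4 and scoop below 0.055 m and height (world z) of ins4 above 0.07 m))), for 0.2 s.
3. at least three insulators are in the kit box ((horizontal distance between each of ins0, ins1, ins2 and kit_box below 0.074 m or horizontal distance between each of ins0, ins1, ins3 and kit_box below 0.074 m or horizontal distance between each of ins0, ins1, ins4 and kit_box below 0.074 m or horizontal distance between each of ins0, ins2, ins3 and kit_box below 0.074 m or horizontal distance between each of ins0, ins2, ins4 and kit_box below 0.074 m or horizontal distance between each of ins0, ins3, ins4 and kit_box below 0.074 m or horizontal distance between each of ins1, ins2, ins3 and kit_box below 0.074 m or horizontal distance between each of ins1, ins2, ins4 and kit_box below 0.074 m or horizontal distance between each of ins1, ins3, ins4 and kit_box below 0.074 m or horizontal distance between each of ins2, ins3, ins4 and kit_box below 0.074 m) and height (world z) of each of ins0, ins1, ins2, ins3, ins4 below 0.068 m), for 0.2 s.
4. the scoop lies level on its mat again, let go of (horizontal distance between scoop and mat_top below 0.045 m and height (world z) of scoop below 0.012 m and angle between scoop's own z axis and vertical below 0.1 rad and contact force between the fingers and scoop below 0.1 N), for 0.2 s.
5. the lid is fully shut and the fingers press on it (value of joint lid below 0.025 rad and contact force between the fingers and lid above 2.5 N), for 0.15 s.
At the end, for the whole second after the job is handed in: At least three of the five insulators lie in the kit box at rest and every other one in the box or in the tray; the scoop lies level (within 0.1 rad) on its mat, its origin within 45 mm of the mat's centre, and is released; the lid is fully shut (under 0.025 rad) (all of step 3 and all of step 4 and (horizontal distance between ins0 and kit_box below 0.074 m or (x of ins0 in the frame of tray between -0.125 and 0.125 m and y of ins0 in the frame of tray between -0.046 and 0.046 m)) and (horizontal distance between ins1 and kit_box below 0.074 m or (x of ins1 in the frame of tray between -0.125 and 0.125 m and y of ins1 in the frame of tray between -0.046 and 0.046 m)) and (horizontal distance between ins2 and kit_box below 0.074 m or (x of ins2 in the frame of tray between -0.125 and 0.125 m and y of ins2 in the frame of tray between -0.046 and 0.046 m)) and (horizontal distance between ins3 and kit_box below 0.074 m or (x of ins3 in the frame of tray between -0.125 and 0.125 m and y of ins3 in the frame of tray between -0.046 and 0.046 m)) and (horizontal distance between ins4 and kit_box below 0.074 m or (x of ins4 in the frame of tray between -0.125 and 0.125 m and y of ins4 in the frame of tray between -0.046 and 0.046 m)) and value of joint lid below 0.025 rad and linear speed of each of ins0, ins1, ins2, ins3, ins4 below 0.03 m/s); the robot touches nothing.
It fails at once if the fingers touch an insulator (contact force between the fingers and ins0 above 0.5 N or contact force between the fingers and ins1 above 0.5 N or contact force between the fingers and ins2 above 0.5 N or contact force between the fingers and ins3 above 0.5 N or contact force between the fingers and ins4 above 0.5 N).
It fails at once if a bystander is pushed more than 30 mm away (distance of any of breaker_a, breaker_b, contactor, push_button, screwdriver, pliers from where it was at the start of the episode above 0.03 m).
It also fails if it takes over 72 s, if anything falls off the work surface, if the arm or the gripper's body presses on something with over 40 N, if the wrist force passes 120 N, or if a joint passes its speed limit or range.

## Working session

There is one attempt and no reset: what is moved stays moved. The work goes in short steps, Python scripts to look and compute and a tool call to move; the robot and the scene stay as the last step left them, time stands still between calls to the robot, and variables do not carry over. Pictures are saved under pics/ and viewed, at most 10 in all, crops included, and the job is handed in when it is done.

Besides the shell and the picture viewer there is one more tool, called after "Request:" as name(argument=value, ...), one argument or row to a line, values as JSON. send_rows: Moves the arm, as the interface text tells. Shift numbers are shares of 150 mm and turn numbers shares of 90 degrees, none past 1 either way. Its arguments: {"type":"object","properties":{"moves":{"type":"array"},"newtons":{"type":"number"}},"required":["moves"]}

```bash
mkdir -p pics; ls
cat > h.py <<'E'
import numpy as np, cv2
from plant import get_state, optics, order
def cap(n,f=None):
    c=optics.capture(n)
    if f: cv2.imwrite('pics/'+f,c['img'][:,:,::-1])
    return c
def K(c): 
    return np.array(c['intrinsics']),np.array(c['origin']),np.array(c['attitude'])
def Rc(c):
    a=np.array(c['attitude'])
    if a.shape==(3,3): return a
    from scipy.spatial.transform import Rotation as R
    return R.from_euler('xyz',a,degrees=True).as_matrix()
def proj(c,p):
    k,o,_=K(c); q=Rc(c).T@(np.array(p)-o); q=k@q; return q[:2]/q[2]
def onz(c,uv,z):
    k,o,_=K(c); d=Rc(c)@np.linalg.inv(k)@np.array([uv[0],uv[1],1.]); return o+d*(z-o[2])/d[2]
E
python3 - <<'E'
from h import *
names=['scoop','scoop_grip','scoop_lip','mat','tray','ins0','kit_box','lid_hinge','lid_edge','breaker_a','contactor','push_button','screwdriver','pliers']
print(get_state())
for n in ['scene','side']:
    c=cap(n,n+'1.png'); print(n,c['origin'],c['attitude'],c['intrinsics'])
    for m in names:
        print(n,m,[(round(d['p'],2),np.round(d['location'],3).tolist(),proj(c,d['location']).round().astype(int).tolist()) for d in optics.look_for(n,m)[:6]])
E
```

```text
pics
{'time_s': 0.0, 'joints': array([-5.08147263e+01,  2.05912656e+01,  6.33860779e-01, -2.21003186e-02,
       -7.01365232e+01, -1.65068551e+01]), 'qd': array([-0.02813572,  0.0283067 , -0.01598345,  0.06118038,  0.0643567 ,
       -0.02040766]), 'joint_torque': array([ 2.75791681e-03, -5.82715380e+01,  2.93055975e+01,  6.99669912e+00,
        7.02558857e-03, -1.46841026e-04]), 'tcp_pos': array([ 0.26004303, -0.62235717,  0.22561904]), 'eef_rot': array([ 1.79904040e+02, -6.77119909e-03, -1.57329102e+02]), 'contact_force': array([ 0.39934021,  0.81095566, -0.57330471]), 'moment': array([ 0.02939201,  0.0018133 , -0.0027849 ]), 'gripper_force': 0.0, 'gripper_width': 0.08778149365015568}
scene [ 1.15306406 -0.4488979   0.65593395] [-125.96121273   -0.28043717   53.28957338] [[397.66049303   0.         278.8799985 ]
 [  0.         397.66049303 209.18951799]
 [  0.           0.           1.        ]]
scene scoop [(0.82, [0.528, 0.029, 0.019], [281, 230]), (0.75, [0.204, -0.302, 0.012], [109, 217])]
scene scoop_grip [(0.68, [0.528, 0.03, 0.017], [282, 231]), (0.56, [0.204, -0.305, 0.015]
[... 1972 characters left out ...]
3, 0.023], [311, 157]), (0.48, [0.586, -0.271, 0.019], [327, 160])]
side kit_box [(0.93, [0.454, 0.349, 0.078], [192, 288]), (0.17, [0.357, -0.079, 0.014], [350, 230])]
side lid_hinge [(0.76, [0.453, 0.36, 0.137], [186, 272])]
side lid_edge [(0.94, [0.458, 0.359, 0.139], [184, 270])]
side breaker_a [(0.9, [0.66, 0.353, 0.046], [135, 250]), (0.65, [0.767, 0.127, 0.04], [183, 188])]
side contactor [(0.56, [0.76, 0.014, 0.048], [216, 169]), (0.32, [0.556, 0.043, 0.003], [261, 220])]
side push_button [(0.49, [0.7, 0.198, 0.034], [178, 214])]
side screwdriver [(0.67, [0.328, 0.125, 0.017], [307, 280]), (0.4, [0.696, 0.2, 0.034], [178, 215])]
side pliers [(0.87, [0.362, -0.08, 0.013], [349, 229])]
```

View pics/scene1.png

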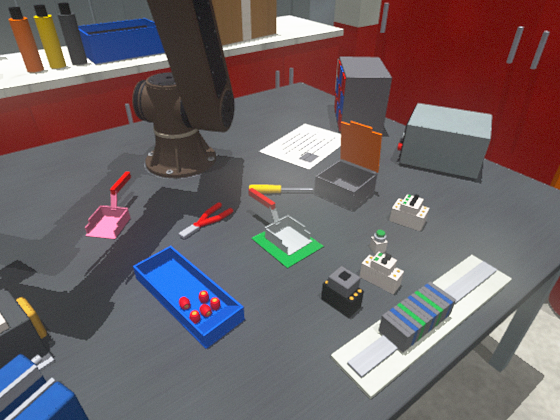

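View pics/side1.png

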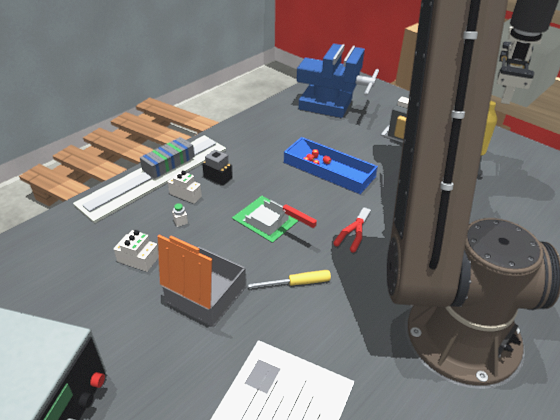

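The scoop shapes are the pink-panned one on bare bench (scene 109,217) and the silver-panned one with a red handle on the green mat (scene 281,230; side 273,219). The second fits: aluminium, on its mat. The tray is at scene (188,295) with 5 reds at its far end. The box is at (345,178), with its lid upright on its left.

```bash
cat >> h.py <<'E'
def mask(c,lo,hi,near=None,amin=30):
    h=cv2.cvtColor(c['img'],cv2.COLOR_RGB2HSV)
    m=cv2.inRange(h,np.array(lo),np.array(hi))
    if lo[0]==0 and hi[0]<20: m|=cv2.inRange(h,np.array([170,lo[1],lo[2]]),np.array([180,hi[1],hi[2]]))
    n,l,s,ce=cv2.connectedComponentsWithStats(m)
    ids=[i for i in range(1,n) if s[i,4]>=amin]
    if near is not None:
        ids.sort(key=lambda i:np.min(np.linalg.norm(np.argwhere(l==i)[:,::-1]-near,axis=1)))
    return [((l==i).astype(np.uint8),s[i],ce[i]) for i in ids]
def tri(c1,u1,c2,u2):
    A=[];b=[]
    for c,u in((c1,u1),(c2,u2)):
        k,o,_=K(c);d=Rc(c)@np.linalg.inv(k)@np.array([u[0],u[1],1.]);d/=np.linalg.norm(d)
        P=np.eye(3)-np.outer(d,d);A.append(P);b.append(P@o)
    return np.linalg.lstsq(np.vstack(A),np.hstack(b),rcond=None)[0]
def quad(m):
    pts=cv2.convexHull(cv2.findContours(m,cv2.RETR_EXTERNAL,cv2.CHAIN_APPROX_NONE)[0][0])
    per=cv2.arcLength(pts,True)
    for e in np.arange(.01,.2,.005):
        a=cv2.approxPolyDP(pts,e*per,True)
        if len(a)<=4: break
    return a[:,0,:]
def axis(m):
    p=np.argwhere(m)[:,::-1].astype(float);ce=p.mean(0);w,v=np.linalg.eigh(np.cov((p-ce).T));d=v[:,1];t=(p-ce)@d
    return ce+d*t.min(),ce,ce+d*t.max()
E
python3 - <<'E'
from h import *
S=cap('scene');D=cap('side')
a=axis(mask(S,[0,150,80],[8,255,255],(262,198))[0][0]);b=axis(mask(D,[0,150,80],[8,255,255],(300,215))[0][0])
print('handle px',a,b)
print('far/near tri',tri(S,a[1],D,b[1])); 
for i in(0,2):
  for j in (0,2): print(i,j,tri(S,a[i],D,b[j]).round(4))
for n,c,g,t in(('S',S,(290,250),(185,290)),('D',D,(255,225),(335,170))):
    m=mask(c,[45,120,60],[75,255,255],g)[0]; q=quad(m[0]); print(n,'mat',m[1],[onz(c,u,.004).round(3)[:2].tolist() for u in q])
    m=mask(c,[100,120,50],[125,255,255],t,100)[0]; q=quad(m[0]); print(n,'tray',m[1],q.tolist(),[onz(c,u,.04).round(3)[:2].tolist() for u in q])
    m=mask(c,[5,150,80],[16,255,255],(360,145) if n=='S' else (186,272),100)[0];q=quad(m[0]);print(n,'lid',m[1],q.tolist())
    cv2.imwrite('pics/c%s.png'%n,cv2.resize((c['img'][170:270,215:335] if n=='S' else c['img'][190:250,220:330])[:,:,::-1],None,fx=5,fy=5))
E
```

```text
handle px (array([273.44314597, 203.86808466]), array([261.20535714, 196.01785714]), array([249.36882953, 188.4250284 ])) (array([315.01765514, 224.14071506]), array([299.53308824, 215.66544118]), array([283.16161247, 206.7047294 ]))
far/near tri [0.44159389 0.02639759 0.07828471]
0 0 [0.4302 0.0323 0.0539]
0 2 [0.4911 0.0303 0.0797]
2 0 [0.3945 0.0223 0.0783]
2 2 [0.4567 0.0209 0.1043]
S mat [252 232  71  36 798] [[0.491, -0.036], [0.58, 0.085], [0.622, 0.084], [0.629, -0.031]]
S tray [ 133  245  112  104 5066] [[133, 265], [170, 245], [244, 319], [206, 348]] [[0.452, -0.323], [0.438, -0.23], [0.721, -0.206], [0.735, -0.295]]
S lid [ 341  121   41   51 1521] [[341, 121], [381, 134], [377, 171], [341, 157]]
D mat [232 196  66  46 600] [[0.617, 0.088], [0.621, -0.028], [0.484, -0.019], [0.482, 0.082]]
D tray [ 284  137   94   57 2536] [[301, 137], [377, 166], [359, 193], [284, 162]] [[0.702, -0.283], [0.448, -0.323], [0.413, -0.187], [0.652, -0.151]]
D lid [ 158  235   54   73 2681] [[159, 235], [211, 259], [209, 307], [160, 283]]
```

View pics/cS.png

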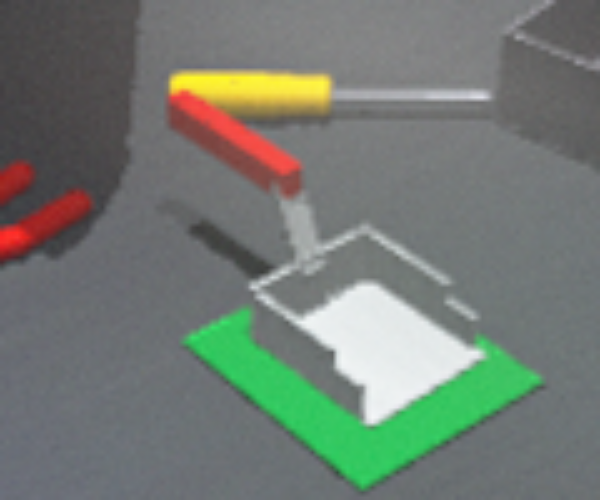

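The enlarged crop confirms it: silver pan, red handle, on the green mat (scene handle from (249,188) to (273,204)). The handle triangulates to centre (0.442, 0.026, 0.078), length 97 mm, yaw about 4.7°, and the expected height is 0.076. I'll pass over the tray for a wrist view on the way to the scoop.

Request:
send_rows(
  moves=[
    {"slide": [-0.81, 0.56, -0.22], "turn": 0, "gripper": 1},
    {"slide": [-0.81, 0.56, -0.22], "turn": 0, "gripper": 1},
    {"slide": [-0.81, 0.56, -0.22], "turn": 0, "gripper": 1},
    {"slide": [-0.81, 0.56, -0.22], "turn": 0, "gripper": 1},
    {"slide": [-0.81, 0.56, -0.22], "turn": 0, "gripper": 1},
  ],
)

```text
time_s: 2.02
tcp_pos: [0.3426, -0.4958, 0.2619]
eef_rot: [-179.8, 0.1, -157.1]
contact_force: [-0.2, -0.6, -0.2]
gripper_width: 0.0879
gripper_force: 0.0
```

Request:
send_rows(
  moves=[
    {"slide": [-0.81, 0.56, -0.22], "turn": 0, "gripper": 1},
    {"slide": [-0.81, 0.56, -0.22], "turn": 0, "gripper": 1},
    {"slide": [-0.81, 0.56, -0.22], "turn": 0, "gripper": 1},
    {"slide": [-0.81, 0.56, -0.22], "turn": 0, "gripper": 1},
    {"slide": [-0.81, 0.56, -0.22], "turn": 0, "gripper": 1},
  ],
)

```text
time_s: 2.43
tcp_pos: [0.4222, -0.3715, 0.2944]
eef_rot: [-179.9, 0.1, -157.1]
contact_force: [-0.6, -0.7, -0.7]
gripper_width: 0.0874
gripper_force: 0.0
```

Request:
send_rows(
  moves=[
    {"slide": [-0.81, 0.56, -0.22], "turn": 0.2, "gripper": 1},
    {"slide": [-0.81, 0.56, -0.22], "turn": 0.2, "gripper": 1},
    {"slide": [-0.81, 0.56, -0.22], "turn": 0.2, "gripper": 1},
    {"slide": [-0.81, 0.56, -0.22], "turn": 0.2, "gripper": 1},
    {"slide": [-0.81, 0.56, -0.22], "turn": 0.2, "gripper": 1},
  ],
)

```text
time_s: 2.85
tcp_pos: [0.5023, -0.2469, 0.3269]
eef_rot: [-180.0, 0.1, -175.2]
contact_force: [-0.5, -1.0, -0.6]
gripper_width: 0.087
gripper_force: 0.0
```

Run:
```python
from h import *
s=get_state();print(s['tcp_pos'],s['eef_rot'],s['joints'].round(1))
c=cap('wrist','w1.png');print(c['origin'],c['attitude'],c['intrinsics'])
for n in('tray','ins0','scoop','scoop_grip'): print(n,[(round(d['p'],2),np.round(d['location'],3).tolist(),proj(c,d['location']).round().astype(int).tolist()) for d in optics.look_for('wrist',n)[:6]])
for m in mask(c,[100,120,50],[125,255,255],None,200): 
    q=quad(m[0]); print(m[1],q.tolist(),[onz(c,u,.04).round(4)[:2].tolist() for u in q])
```

```text
[ 0.50225272 -0.24687241  0.3268668 ] [-1.79973603e+02  1.48092287e-01 -1.75164349e+02] [ -6.1   6.7  -4.7  -0.  -78.5 -79. ]
[ 0.41969141 -0.25456249  0.48350402] [1.62235849e+02 1.83664456e-03 9.48042016e+01] [[297.83949945   0.         275.80063077]
 [  0.         297.83949945 206.25460482]
 [  0.           0.           1.        ]]
tray [(0.63, [0.547, -0.261, 0.001], [265, 190])]
ins0 [(0.64, [0.63, -0.25, 0.021], [268, 241])]
scoop [(0.8, [0.527, 0.026, 0.019], [443, 195])]
scoop_grip [(0.81, [0.528, 0.022, 0.019], [440, 196])]
[ 226  122   75  164 6601] [[291, 122], [300, 280], [244, 285], [226, 128]] [[0.4331, -0.2316], [0.6889, -0.1907], [0.7066, -0.285], [0.4492, -0.3242]]
```

View pics/w1.png

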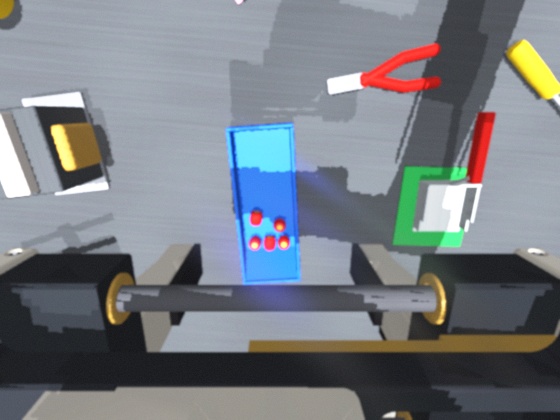

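The wrist view shows the tray at (265,205) with all five reds at rows 218–245, and the scoop at (445,205) with its handle at (483,145). The tray corners measure 260×95 at yaw 9.0°, which matches the text. Now I'll refine the handle and mat from this view.

Run:
```python
from h import *
c=cap('wrist')
T=np.array([.5695,-.2579]);y=np.radians(9);R=np.array([[np.cos(y),np.sin(y)],[-np.sin(y),np.cos(y)]])
m=mask(c,[0,150,80],[8,255,255],(483,145))[0];a=axis(m[0]);p=[onz(c,u,.084) for u in a];d=p[0]-p[2];print('handle',[q.round(4) for q in p],np.degrees(np.arctan2(d[1],d[0])),np.linalg.norm(d))
m=mask(c,[45,120,60],[75,255,255],(420,210))[0];q=quad(m[0]);print('mat',q.tolist(),[onz(c,u,.004).round(4)[:2].tolist() for u in q])
for m in mask(c,[0,150,80],[8,255,255],(270,235),15)[:6]: print('ins',m[1],(R@(onz(c,m[2],.016)[:2]-T)).round(3))
```

```text
handle [array([0.3981, 0.0138, 0.084 ]), array([0.4412, 0.0182, 0.084 ]), array([0.4903, 0.0232, 0.084 ])] -174.1583403209809 0.09266946781741639
mat [[468, 170], [462, 247], [396, 247], [406, 170]] [[0.4811, 0.0601], [0.6163, 0.0871], [0.6256, -0.0287], [0.4892, -0.0402]]
ins [267 240  10  12 106] [0.066 0.   ]
ins [277 223  10  11  60] [0.033 0.019]
ins [253 241   9   7  36] [ 0.06  -0.024]
ins [253 215  11  13 113] [ 0.019 -0.019]
ins [281 240  10   8  51] [0.063 0.024]
ins [ 363   46   80   49 1712] [-0.188  0.213]
```

Request:
send_rows(
  moves=[
    {"slide": [0.124, 0.913, 0.2], "turn": 0, "gripper": 1},
    {"slide": [0.124, 0.913, 0.2], "turn": 0, "gripper": 1},
    {"slide": [0.124, 0.913, 0.2], "turn": 0, "gripper": 1},
    {"slide": [0.124, 0.913, 0.2], "turn": 0, "gripper": 1},
    {"slide": [0.124, 0.913, 0.2], "turn": 0, "gripper": 1},
  ],
)

```text
time_s: 3.57
tcp_pos: [0.468, -0.1133, 0.295]
eef_rot: [180.0, -0.0, -175.3]
contact_force: [-0.8, 0.5, -0.4]
gripper_width: 0.0875
gripper_force: 0.0
```

Request:
send_rows(
  moves=[
    {"slide": [0.124, 0.913, 0.64], "turn": 0, "gripper": 1},
    {"slide": [0.124, 0.913, 0.64], "turn": 0, "gripper": 1},
    {"slide": [0.124, 0.913, 0.64], "turn": 0, "gripper": 1},
    {"slide": [0.124, 0.913, 0.64], "turn": 0, "gripper": 1},
    {"slide": [0.124, 0.913, 0.64], "turn": 0, "gripper": 1},
  ],
)

```text
time_s: 3.98
tcp_pos: [0.4371, 0.022, 0.1958]
eef_rot: [-180.0, -0.3, -175.3]
contact_force: [-1.3, -1.3, 0.1]
gripper_width: 0.0873
gripper_force: 0.0
```

Run:
```python
from h import *
s=get_state();print(s['tcp_pos'],s['eef_rot'],s['joints'].round(1))
c=cap('wrist','w2.png');print(c['origin'],c['attitude'])
for m in mask(c,[0,150,80],[8,255,255],None,100):
    a=axis(m[0]);p=[onz(c,u,.085) for u in a];d=p[2]-p[0];print('red',m[1],a,[q.round(4) for q in p],np.degrees(np.arctan2(d[1],d[0])))
for n in('kit_box','lid_edge','lid_hinge','scoop'): print(n,[(round(d['p'],2),np.round(d['location'],3).tolist(),proj(c,d['location']).round().astype(int).tolist()) for d in optics.look_for('wrist',n)[:6]])
```

```text
[0.4370555  0.02201723 0.19581185] [-179.98279036   -0.28816457 -175.27910195] [ 2.88e+01 -9.00e-01 -3.01e+01 -1.00e-01 -6.11e+01 -1.14e+02]
[0.35568529 0.01456341 0.3531081 ] [ 1.62668460e+02 -7.79949342e-03  9.46867550e+01]
red [ 138   64  111   63 3001] (array([243.55532792,  90.56084267]), array([193.93802066, 100.38887038]), array([138.27996713, 111.41342859])) [array([ 0.3397, -0.0139,  0.085 ]), array([ 0.3509, -0.0555,  0.085 ]), array([ 0.3638, -0.1031,  0.085 ])] -74.88867119986976
red [ 270  160   17   95 1343] (array([277.86532594, 159.99280294]), array([277.94936709, 205.12881608]), array([278.04038015, 254.00923458])) [array([0.3955, 0.0197, 0.085 ]), array([0.4378, 0.0234, 0.085 ]), array([0.4884, 0.0277, 0.085 ])] 4.91185120421684
kit_box [(0.81, [0.45, 0.297, 0.012], [502, 215])]
lid_edge []
lid_hinge []
scoop [(0.68, [0.521, 0.026, 0.015], [274, 252])]
```

View pics/w2.png

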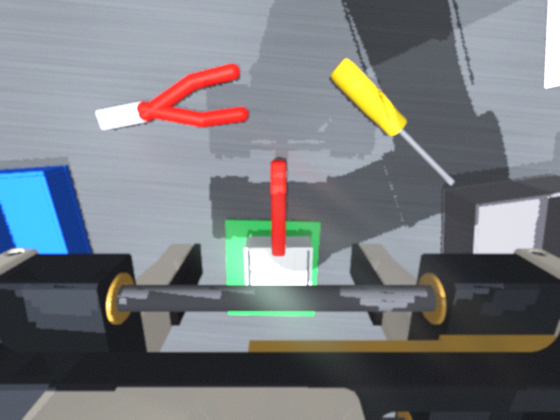

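The wrist view shows the red handle vertical at column 278, rows 160–254, centre about (0.442, 0.0237), yaw 4.9°, midway between the fingers. The screwdriver (375,95) is clear of the path, and the box edge is at (445,190). Descending.

Request:
send_rows(
  moves=[
    {"slide": [-0.02, 0.007, 0.2], "turn": 0, "gripper": 1},
    {"slide": [-0.02, 0.007, 0.4], "turn": 0, "gripper": 1},
    {"slide": [-0.02, 0.007, 0.6], "turn": 0, "gripper": 1},
    {"slide": [-0.02, 0.007, 0.6], "turn": 0, "gripper": 1},
    {"slide": [-0.02, 0.007, 0.6], "turn": 0, "gripper": 1},
  ],
)

```text
time_s: 4.65
tcp_pos: [0.4428, 0.0201, 0.1096]
eef_rot: [-179.9, -0.1, -175.4]
contact_force: [-0.3, 0.8, 0.3]
gripper_width: 0.0875
gripper_force: 0.0
```

Run:
```python
from h import *
s=get_state();print(s['tcp_pos'],s['eef_rot'])
c=cap('wrist')
for m in mask(c,[0,150,80],[8,255,255],None,300):
    a=axis(m[0]);p=[onz(c,u,.085) for u in a];print('red',m[1],[q.round(4) for q in p])
print(get_state()['tcp_pos'])
```

```text
[0.4427848  0.02009537 0.10955852] [-1.79921788e+02 -1.23302435e-01 -1.75421977e+02]
red [  92   38  150   87 5598] [array([ 0.3423, -0.0118,  0.085 ]), array([ 0.3527, -0.0495,  0.085 ]), array([ 0.3646, -0.093 ,  0.085 ])]
red [ 272  170   22  114 2235] [array([0.3943, 0.0192, 0.085 ]), array([0.4297, 0.0226, 0.085 ]), array([0.4735, 0.0267, 0.085 ])]
[0.44387726 0.02076745 0.11082501]
```

Request:
send_rows(
  moves=[
    {"slide": [0, 0.02, 0.15], "turn": 0, "gripper": 1},
    {"slide": [0, 0.02, 0.3], "turn": 0, "gripper": 1},
    {"slide": [0, 0.02, 0.355], "turn": 0, "gripper": 1},
    {"slide": [0, 0.02, 0.355], "turn": 0, "gripper": 0.1},
    {"slide": [0, 0.02, 0.355], "turn": 0, "gripper": 0},
  ],
  newtons=50,
)

```text
time_s: 5.12
tcp_pos: [0.4436, 0.0246, 0.0576]
eef_rot: [180.0, 0.1, -175.3]
contact_force: [-0.1, -0.4, 0.7]
gripper_width: 0.0795
gripper_force: 0.0
```

Request:
send_rows(
  moves=[
    {"slide": [0, 0, 0], "turn": 0, "gripper": 0},
    {"slide": [0, 0, 0], "turn": 0, "gripper": 0},
    {"slide": [0, 0, 0], "turn": 0, "gripper": 0},
    {"slide": [0, 0, 0], "turn": 0, "gripper": 0},
    {"slide": [0, 0, 0], "turn": 0, "gripper": 0},
  ],
  newtons=50,
)

```text
time_s: 5.53
tcp_pos: [0.4429, 0.0246, 0.0568]
eef_rot: [180.0, 0.0, -175.3]
contact_force: [0.2, 0.4, 0.3]
gripper_width: 0.0468
gripper_force: 0.0
```

Request:
send_rows(
  moves=[
    {"slide": [0, 0, 0], "turn": 0, "gripper": 0},
    {"slide": [0, 0, 0], "turn": 0, "gripper": 0},
    {"slide": [0, 0, 0], "turn": 0, "gripper": 0},
    {"slide": [0, 0, 0], "turn": 0, "gripper": 0},
    {"slide": [0, 0, 0], "turn": 0, "gripper": 0},
  ],
  newtons=50,
)

```text
time_s: 5.95
tcp_pos: [0.4426, 0.0245, 0.0563]
eef_rot: [-180.0, -0.0, -175.3]
contact_force: [1.1, 0.9, -1.9]
gripper_width: 0.0137
gripper_force: 50.1
```

Request:
send_rows(
  moves=[
    {"slide": [0, 0, 0], "turn": 0, "gripper": 0},
    {"slide": [0, 0, -0.1], "turn": 0, "gripper": 0},
    {"slide": [0, 0, -0.25], "turn": 0, "gripper": 0},
    {"slide": [0, 0, -0.4], "turn": 0, "gripper": 0},
    {"slide": [0, 0, -0.4], "turn": 0, "gripper": 0},
  ],
  newtons=50,
)

```text
time_s: 6.37
tcp_pos: [0.4447, 0.0252, 0.1198]
eef_rot: [179.9, 0.3, -175.3]
contact_force: [1.3, -0.1, -2.0]
gripper_width: 0.0135
gripper_force: 50.0
```

Run:
```python
from h import *
s=get_state();print(s['tcp_pos'],s['eef_rot'],s['contact_force'],s['gripper_width'],s['gripper_force'])
S=cap('scene','s2.png');D=cap('side','d2.png');c=cap('wrist','w3.png')
cv2.imwrite('pics/m1.png',np.hstack([cv2.resize(S['img'][130:290,200:360],(400,400)),cv2.resize(D['img'][130:290,200:360],(400,400))])[:,:,::-1])
```

```text
[0.44471033 0.02521904 0.11983223] [ 179.92687597    0.30174194 -175.27248151] [ 1.25057659 -0.13130868 -1.96414059] 0.013490051725199313 49.985520243644714
```

View pics/m1.png

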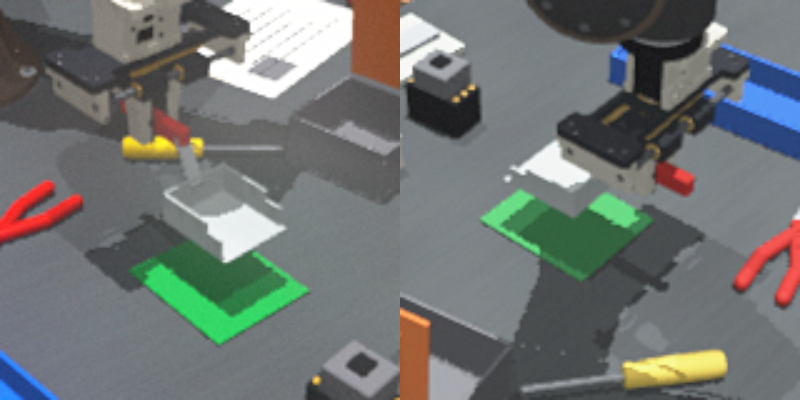

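The scoop is lifted and looks level, gripped at 50 N: the pan front edge is at about scene (289,235)–(314,221), with its shadow on the mat below. Moving to above the rear of the tray, with yaw matched to 9°.

Request:
send_rows(
  moves=[
    {"slide": [0.03, -0.15, -0.13], "turn": 0, "gripper": 0},
    {"slide": [0.06, -0.3, -0.13], "turn": 0, "gripper": 0},
    {"slide": [0.09, -0.45, -0.13], "turn": 0, "gripper": 0},
    {"slide": [0.118, -0.6, -0.13], "turn": 0, "gripper": 0},
    {"slide": [0.118, -0.675, -0.13], "turn": 0, "gripper": 0},
  ],
  newtons=60,
)

```text
time_s: 6.93
tcp_pos: [0.4313, -0.0797, 0.1344]
eef_rot: [-180.0, -0.2, -175.4]
contact_force: [-0.1, -0.0, -0.6]
gripper_width: 0.0133
gripper_force: 60.0
```

Request:
send_rows(
  moves=[
    {"slide": [0.03, -0.15, 0], "turn": 0, "gripper": 0},
    {"slide": [0.06, -0.3, 0], "turn": 0, "gripper": 0},
    {"slide": [0.09, -0.45, 0], "turn": 0, "gripper": 0},
    {"slide": [0.118, -0.6, 0], "turn": 0, "gripper": 0},
    {"slide": [0.118, -0.675, 0], "turn": 0, "gripper": 0},
  ],
  newtons=60,
)

```text
time_s: 7.35
tcp_pos: [0.4221, -0.1819, 0.1343]
eef_rot: [180.0, -0.2, -175.4]
contact_force: [0.4, 0.5, -1.4]
gripper_width: 0.0136
gripper_force: 60.0
```

Request:
send_rows(
  moves=[
    {"slide": [0.03, -0.15, 0], "turn": -0.02, "gripper": 0},
    {"slide": [0.06, -0.3, 0], "turn": -0.048, "gripper": 0},
    {"slide": [0.09, -0.45, 0], "turn": -0.048, "gripper": 0},
    {"slide": [0.118, -0.6, 0], "turn": -0.048, "gripper": 0},
    {"slide": [0.118, -0.675, 0], "turn": -0.048, "gripper": 0},
  ],
  newtons=60,
)

```text
time_s: 7.77
tcp_pos: [0.413, -0.2841, 0.1341]
eef_rot: [179.9, -0.2, -171.1]
contact_force: [-0.2, 1.1, -1.7]
gripper_width: 0.0134
gripper_force: 60.0
```

Run:
```python
from h import *
S=cap('scene');D=cap('side');c=cap('wrist')
s=get_state();t=s['tcp_pos'];yw=np.radians(s['eef_rot'][2]+180);print(t,s['eef_rot'],s['gripper_width'])
ax=np.array([np.cos(yw),np.sin(yw),0]);ay=np.array([-ax[1],ax[0],0]);O=t+[0,0,.019]+.105*ax-[0,0,.072]
print('scoop origin',O)
import itertools
out=[]
for C,n,(u0,u1,v0,v1) in((S,'S',(110,270,190,350)),(D,'D',(260,420,110,230))):
    im=C['img'].copy()
    for x,y,z in itertools.product((-.045,.045),(-.04,.04),(0,)):
        p=proj(C,O+x*ax+y*ay+[0,0,z]);cv2.circle(im,tuple(int(v) for v in p.round()),1,(255,0,255),-1)
    for x,y in itertools.product((-.13,.13),(-.049,.049)):
        y9=np.radians(9);p=proj(C,[.5695+x*np.cos(y9)-y*np.sin(y9),-.2579+x*np.sin(y9)+y*np.cos(y9),.04]);cv2.circle(im,tuple(int(v) for v in p.round()),1,(0,255,0),-1)
    out.append(cv2.resize(im[v0:v1,u0:u1],(400,400*(v1-v0)//(u1-u0)),interpolation=cv2.INTER_CUBIC))
h=min(o.shape[0] for o in out)
out[0]=out[0][-h:] if 0 else cv2.copyMakeBorder(out[0],0,0,0,0)
H=max(o.shape[0] for o in out);out=[cv2.copyMakeBorder(o,0,H-o.shape[0],0,0,cv2.BORDER_CONSTANT) for o in out]
cv2.imwrite('pics/m2.png',np.hstack(out)[:,:,::-1])
m=mask(c,[100,120,50],[125,255,255],(265,200),200)[0];q=quad(m[0]);print(q.tolist(),[onz(c,u,.04).round(4)[:2].tolist() for u in q])
```

```text
[ 0.41367198 -0.28285228  0.13444962] [ 1.79933746e+02 -1.29823039e-01 -1.71121742e+02] 0.013504213732467915
scoop origin [ 0.51741393 -0.26664706  0.08144962]Traceback (most recent call last):
  File "<stdin>", line 16, in <module>
cv2.error: OpenCV(4.12.0) :-1: error: (-5:Bad argument) in function 'copyMakeBorder'
> Overload resolution failed:
>  - copyMakeBorder() missing required argument 'borderType' (pos 6)
>  - copyMakeBorder() missing required argument 'borderType' (pos 6)
```

```bash
cat > chk.py <<'E'
from h import *
import itertools,sys
# overlay of expected scoop (magenta floor corners) and tray rim (green)
def run(f,boxes=((110,270,190,350),(260,420,110,270)),k=.9877,sn=.1564):
    S=cap('scene');D=cap('side')
    s=get_state();t=s['tcp_pos'];yw=np.radians(s['eef_rot'][2]+180);print(t.round(4),s['eef_rot'].round(2),s['contact_force'].round(1),s['gripper_width'].round(4))
    ax=np.array([np.cos(yw),np.sin(yw),0]);ay=np.array([-ax[1],ax[0],0]);O=t+[0,0,.019]+.105*ax-[0,0,.072]
    d=O[:2]-[.5695,-.2579];print('origin',O.round(4),'in tray',round(k*d[0]+sn*d[1],4),round(-sn*d[0]+k*d[1],4))
    out=[]
    for C,(u0,u1,v0,v1) in zip((S,D),boxes):
        sc=400/(u1-u0);im=cv2.resize(C['img'][v0:v1,u0:u1],(400,400),interpolation=cv2.INTER_CUBIC)
        def dot(p,col):
            q=(proj(C,p)-[u0,v0]+.5)*sc;cv2.circle(im,(int(q[0]),int(q[1])),2,col,-1)
        for x,y in itertools.product((-.045,.045),(-.04,.04)): dot(O+x*ax+y*ay,(255,0,255))
        for x,y in itertools.product((-.13,.13),(-.049,.049)): dot([.5695+x*k-y*sn,-.2579+x*sn+y*k,.04],(0,255,0))
        out.append(im)
    cv2.imwrite('pics/'+f,np.hstack(out)[:,:,::-1])
E
python3 -c "
import chk;chk.run('m2.png')
from h import *
c=cap('wrist');m=mask(c,[100,120,50],[125,255,255],(265,200),200)[0];q=quad(m[0]);print(q.tolist(),[onz(c,u,.04).round(4)[:2].tolist() for u in q])"
```

```text
Traceback (most recent call last):
  File "chk.py", line 6, in run
    s=get_state();t=s['tcp_pos'];yw=np.radians(s['eef_rot'][2]+180);print(t.round(4),s['eef_rot'].round(2),s['contact_force'].round(1),s['gripper_width'].round(4))
                                                                                                                                       ^^^^^^^^^^^^^^^^^^^^^^^^
AttributeError: 'float' object has no attribute 'round'
```

```bash
sed -i "s/s\['gripper_width'\].round(4)/round(s['gripper_width'],4)/" chk.py
python3 -c "
import chk;chk.run('m2.png')
from h import *
c=cap('wrist');m=mask(c,[100,120,50],[125,255,255],(265,200),200)[0];q=quad(m[0]);print(q.tolist(),[onz(c,u,.04).round(4)[:2].tolist() for u in q])"
```

```text
[ 0.4144 -0.2818  0.1356] [ 1.7998e+02 -2.0000e-02 -1.7096e+02] [ 0.2  0.4 -1.6] 0.0135
origin [ 0.5181 -0.2653  0.0826] in tray -0.0519 0.0007
[[259, 222], [259, 244], [225, 252], [230, 222]] [[0.4292, -0.2955], [0.4507, -0.2925], [0.4638, -0.3227], [0.4333, -0.3214]]
```

View pics/m2.png

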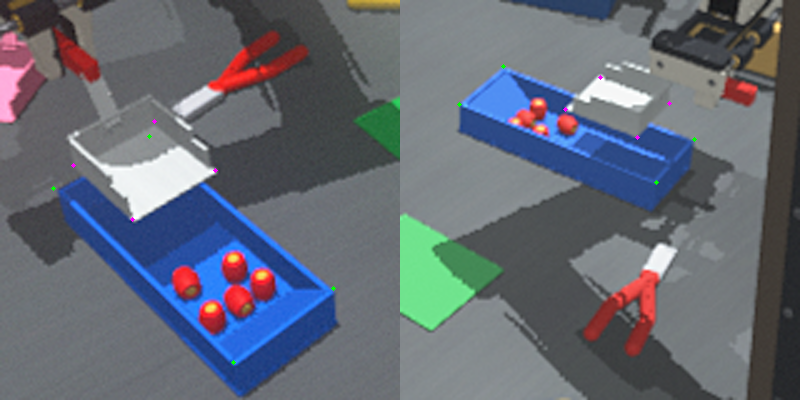

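The overlay agrees to about 1 px: the scoop is level and centred over the tray's near half, and the reds are ahead at left-panel (190–265, 265–320). Lowering inside.

Request:
send_rows(
  moves=[
    {"slide": [0.05, -0.005, 0.1], "turn": 0, "gripper": 0},
    {"slide": [0.05, -0.005, 0.2], "turn": 0, "gripper": 0},
    {"slide": [0.05, -0.005, 0.3], "turn": 0, "gripper": 0},
    {"slide": [0.05, -0.005, 0.4], "turn": 0, "gripper": 0},
    {"slide": [0.05, -0.005, 0.46], "turn": 0, "gripper": 0},
  ],
  newtons=60,
)

```text
time_s: 8.58
tcp_pos: [0.4067, -0.2837, 0.0657]
eef_rot: [180.0, -0.0, -171.0]
contact_force: [-0.6, -0.2, -1.4]
gripper_width: 0.0135
gripper_force: 60.0
```

Request:
send_rows(
  moves=[
    {"slide": [0, 0, 0.01], "turn": 0, "gripper": 0},
    {"slide": [0, 0, 0.02], "turn": 0, "gripper": 0},
    {"slide": [0, 0, 0.03], "turn": 0, "gripper": 0},
    {"slide": [0, 0, 0.04], "turn": 0, "gripper": 0},
    {"slide": [0, 0, 0.04], "turn": 0, "gripper": 0},
  ],
  newtons=60,
)

```text
time_s: 9.0
tcp_pos: [0.4075, -0.2845, 0.0612]
eef_rot: [-180.0, 0.0, -171.0]
contact_force: [0.7, -0.1, -1.2]
gripper_width: 0.0134
gripper_force: 60.0
```

Request:
send_rows(
  moves=[
    {"slide": [0, 0, 0.005], "turn": 0, "gripper": 0},
    {"slide": [0, 0, 0.01], "turn": 0, "gripper": 0},
    {"slide": [0, 0, 0.015], "turn": 0, "gripper": 0},
    {"slide": [0, 0, 0.02], "turn": 0, "gripper": 0},
    {"slide": [0, 0, 0.02], "turn": 0, "gripper": 0},
  ],
  newtons=60,
)

```text
time_s: 9.42
tcp_pos: [0.4071, -0.2845, 0.0577]
eef_rot: [180.0, -0.0, -171.0]
contact_force: [-0.2, 0.1, -1.1]
gripper_width: 0.0137
gripper_force: 60.0
```

Request:
send_rows(
  moves=[
    {"slide": [-0.06, 0.003, 0.005], "turn": 0, "gripper": 0},
    {"slide": [-0.13, 0.005, 0.005], "turn": 0, "gripper": 0},
    {"slide": [-0.2, 0.005, 0.005], "turn": 0, "gripper": 0},
    {"slide": [-0.27, 0.005, 0.005], "turn": 0, "gripper": 0},
    {"slide": [-0.32, 0.005, 0.005], "turn": 0, "gripper": 0},
  ],
  newtons=60,
)

```text
time_s: 9.83
tcp_pos: [0.4558, -0.2762, 0.0572]
eef_rot: [-180.0, -0.0, -171.0]
contact_force: [-5.5, -1.7, 6.8]
gripper_width: 0.0137
gripper_force: 60.0
```

```bash
python3 -c "
import chk;chk.run('m3.png')"
```

```text
[ 0.4565 -0.2761  0.0571] [-1.7997e+02  7.0000e-02 -1.7095e+02] [1.2 0.3 0. ] 0.0136
origin [ 0.5602 -0.2596  0.0041] in tray -0.0095 -0.0002
```

View pics/m3.png

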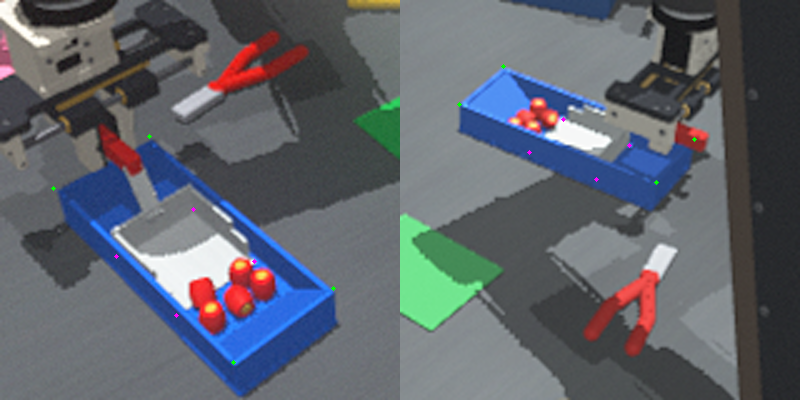

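The reds are being gathered at the lip (left panel 190–270, 265–330), all still in the tray, with side clearance fine. I'll push on to the slope and ride up it.

Request:
send_rows(
  moves=[
    {"slide": [-0.08, 0, 0], "turn": 0, "gripper": 0},
    {"slide": [-0.18, 0, 0], "turn": 0, "gripper": 0},
    {"slide": [-0.28, 0, 0], "turn": 0, "gripper": 0},
    {"slide": [-0.32, 0, -0.035], "turn": 0, "gripper": 0},
    {"slide": [-0.36, 0, -0.07], "turn": 0, "gripper": 0},
  ],
  newtons=60,
)

```text
time_s: 10.35
tcp_pos: [0.5077, -0.2674, 0.067]
eef_rot: [179.9, -0.1, -171.0]
contact_force: [1.1, -0.1, -2.4]
gripper_width: 0.0136
gripper_force: 60.0
```

```bash
cat > cnt.py <<'E'
from h import *
import sys
s=get_state();print(s['tcp_pos'].round(4),s['contact_force'].round(1))
for n in('scene','side'):
    c=cap(n)
    for m in mask(c,[0,150,60],[8,255,255],(210,305) if n=='S' else (312,157),6):
        t=onz(c,m[2],.03)[:2]-[.5695,-.2579]; x=.9877*t[0]+.1564*t[1];y=-.1564*t[0]+.9877*t[1]
        if abs(x)<.2 and abs(y)<.12: print(n,m[1],round(x,3),round(y,3))
    print([(round(d['p'],2),np.round(d['location'],3).tolist()) for d in optics.look_for(n,'ins0')])
E
python3 cnt.py; python3 -c "import chk;chk.run('m4.png',((160,260,260,360),(290,370,120,200)))"
```

```text
[ 0.5077 -0.2674  0.067 ] [ 1.1 -0.1 -2.4]
scene [192 298  38  29 469] 0.083 -0.004
scene [163 248  17  21 170] -0.096 0.029
[(0.68, [0.71, 0.181, 0.026]), (0.66, [0.668, -0.279, 0.035]), (0.65, [0.637, -0.265, 0.034]), (0.61, [0.657, -0.254, 0.032]), (0.46, [0.663, -0.214, 0.037])]
side [303 143  15  14 101] 0.077 -0.012
side [295 152   7   4  14] 0.093 0.023
side [353 149  13  11  88] -0.056 -0.079
[(0.37, [0.628, -0.26, 0.033]), (0.21, [0.454, 0.361, 0.136])]
[ 0.5071 -0.2677  0.0673] [ 1.7998e+02 -2.0000e-02 -1.7102e+02] [-0.5 -0.2 -2.7] 0.0137
origin [ 0.6108 -0.2513  0.0143] in tray 0.0418 0.0
```

Request:
send_rows(
  moves=[
    {"slide": [-0.013, 0, 0.005], "turn": 0, "gripper": 0},
    {"slide": [-0.025, 0, 0], "turn": 0, "gripper": 0},
    {"slide": [-0.06, 0, -0.025], "turn": 0, "gripper": 0},
    {"slide": [-0.095, 0, -0.055], "turn": 0, "gripper": 0},
    {"slide": [-0.12, 0, -0.077], "turn": 0, "gripper": 0},
  ],
  newtons=60,
)

```text
time_s: 11.07
tcp_pos: [0.5243, -0.265, 0.0789]
eef_rot: [180.0, -0.2, -171.0]
contact_force: [-6.8, -0.2, 2.7]
gripper_width: 0.013
gripper_force: 60.0
```

```bash
python3 cnt.py; python3 -c "import chk;chk.run('m5.png',((160,260,260,360),(290,370,120,200)))"
```

```text
[ 0.5243 -0.265   0.0789] [-6.8 -0.2  2.7]
scene [212 295  22  16 175] 0.088 0.03
scene [166 248  18  21 177] -0.09 0.035
scene [195 304  23  22 280] 0.088 -0.011
[(0.75, [0.71, 0.181, 0.025]), (0.61, [0.679, -0.215, 0.051]), (0.58, [0.677, -0.273, 0.047]), (0.54, [0.671, -0.247, 0.044]), (0.46, [0.653, -0.228, 0.048]), (0.42, [0.791, 0.101, 0.042])]
side [291 140  22  14 126] 0.103 -0.018
side [348 144  13  11  85] -0.031 -0.096
[(0.52, [0.663, -0.241, 0.048]), (0.52, [0.644, -0.255, 0.041])]
[ 0.5253 -0.265   0.079 ] [ 1.7999e+02 -1.0000e-02 -1.7101e+02] [-3.6  1.1 -0.4] 0.0137
origin [ 0.629  -0.2486  0.026 ] in tray 0.0602 -0.0001
```

View pics/m5.png

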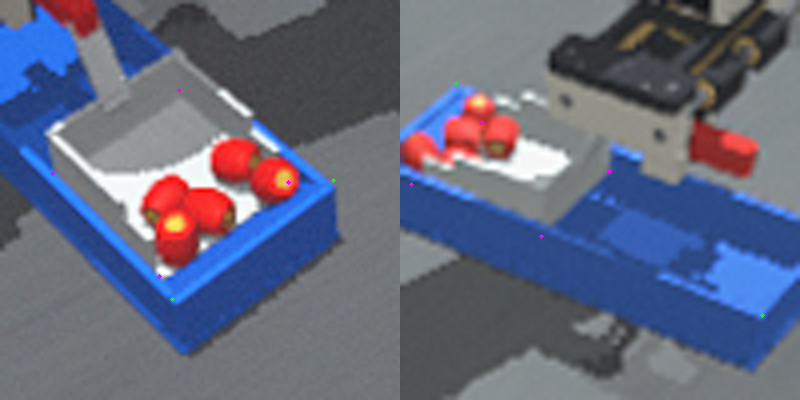

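All five reds are in the pan, two of them near the lip (left panel (275,180), (178,240)). I'll tilt the nose up with the lip resting on the slope: relax the grip a little, lower and retract the handle about the lip, then grip hard again.

Request:
send_rows(
  moves=[
    {"slide": [0, 0, 0], "turn": 0, "gripper": 0},
    {"slide": [0.01, 0, 0.035], "turn": 0, "gripper": 0},
    {"slide": [0.023, 0, 0.07], "turn": 0, "gripper": 0},
    {"slide": [0.037, 0, 0.105], "turn": 0, "gripper": 0},
    {"slide": [0.05, 0, 0.14], "turn": 0, "gripper": 0},
  ],
  newtons=12,
)

```text
time_s: 11.78
tcp_pos: [0.518, -0.2662, 0.058]
eef_rot: [-180.0, 0.0, -171.0]
contact_force: [-3.4, 0.8, 1.8]
gripper_width: 0.0139
gripper_force: 12.0
```

Request:
send_rows(
  moves=[
    {"slide": [0.01, 0, 0.025], "turn": 0, "gripper": 0},
    {"slide": [0.018, 0, 0.04], "turn": 0, "gripper": 0},
    {"slide": [0.018, 0, 0.04], "turn": 0, "gripper": 0},
    {"slide": [0.018, 0, 0.04], "turn": 0, "gripper": 0},
    {"slide": [0.018, 0, 0.04], "turn": 0, "gripper": 0},
  ],
  newtons=12,
)

```text
time_s: 12.2
tcp_pos: [0.5161, -0.2666, 0.0523]
eef_rot: [-180.0, 0.0, -171.0]
contact_force: [-0.6, 0.5, -1.1]
gripper_width: 0.0142
gripper_force: 12.0
```

```bash
python3 cnt.py
python3 - <<'E'
from h import *
for n in('scene','side'): cap(n); print([(round(d['p'],2),np.round(d['location'],3).tolist()) for d in optics.look_for(n,'scoop')+optics.look_for(n,'scoop_lip')])
E
```

```text
[ 0.5161 -0.2666  0.0523] [-0.6  0.5 -1.1]
scene [213 296  22  15 179] 0.089 0.03
scene [166 256  17  17 151] -0.075 0.023
scene [198 307  20  19 198] 0.094 -0.014
scene [179 298  11   9  50] 0.033 -0.022
[(0.72, [0.555, 0.022, 0.001]), (0.69, [0.67, -0.25, 0.04]), (0.56, [0.681, -0.216, 0.047]), (0.53, [0.607, -0.277, 0.037]), (0.47, [0.675, -0.271, 0.044]), (0.43, [0.65, -0.224, 0.045]), (0.34, [0.465, 0.356, 0.134])]
side [300 140  10  13  70] 0.1 -0.02
side [322 153   4   4  10] 0.032 -0.018
side [290 147   8   7  32] 0.117 0.014
side [350 153  13  13  95] -0.061 -0.051
[(0.39, [0.667, -0.206, 0.044])]
[(0.6, [0.6, -0.257, 0.035]), (0.56, [0.206, -0.306, 0.008]), (0.83, [0.202, -0.308, 0.011]), (0.57, [0.597, -0.25, 0.034])]
[(0.83, [0.614, -0.266, 0.034]), (0.15, [0.523, -0.223, 0.017]), (0.67, [0.618, -0.266, 0.037])]
```

Request:
send_rows(
  moves=[
    {"slide": [0, 0, 0], "turn": 0, "gripper": 0},
    {"slide": [0, 0, 0], "turn": 0, "gripper": 0},
    {"slide": [0.01, 0, -0.02], "turn": 0, "gripper": 0},
    {"slide": [0.03, 0, -0.035], "turn": 0, "gripper": 0},
    {"slide": [0.06, 0, -0.04], "turn": 0, "gripper": 0},
  ],
  newtons=60,
)

```text
time_s: 13.12
tcp_pos: [0.5067, -0.2681, 0.0585]
eef_rot: [-180.0, 0.0, -171.0]
contact_force: [-0.5, -0.5, -1.8]
gripper_width: 0.0138
gripper_force: 60.0
```

Request:
send_rows(
  moves=[
    {"slide": [0.035, 0, -0.02], "turn": 0, "gripper": 0},
    {"slide": [0.07, 0, -0.03], "turn": 0, "gripper": 0},
    {"slide": [0.1, 0, -0.06], "turn": 0, "gripper": 0},
    {"slide": [0.12, 0, -0.1], "turn": 0, "gripper": 0},
    {"slide": [0.13, 0, -0.15], "turn": 0, "gripper": 0},
  ],
  newtons=60,
)

```text
time_s: 13.53
tcp_pos: [0.4865, -0.2711, 0.0811]
eef_rot: [180.0, -0.0, -171.0]
contact_force: [0.5, -0.5, -1.2]
gripper_width: 0.0138
gripper_force: 60.0
```

```bash
python3 cnt.py; python3 -c "import chk;chk.run('m6.png',((150,270,250,370),(280,380,110,210)))"
```

```text
[ 0.4865 -0.2711  0.0811] [ 0.5 -0.5 -1.2]
scene [203 279  12  10  93] 0.027 0.041
scene [155 238  17  18 151] -0.142 0.038
scene [207 295  10  10  57] 0.068 0.019
scene [187 289  20  19 198] 0.04 -0.001
scene [169 280  10   9  49] -0.023 -0.009
[(0.64, [0.343, 0.117, 0.018]), (0.63, [0.623, -0.229, 0.072]), (0.56, [0.629, -0.224, 0.022]), (0.51, [0.647, -0.275, 0.073]), (0.42, [0.638, -0.255, 0.071]), (0.41, [0.58, -0.28, 0.063])]
side [308 135  11  13  78] 0.093 -0.06
side [332 147   4   5  13] 0.022 -0.061
side [361 148  13  12  92] -0.073 -0.095
[(0.56, [0.583, -0.263, 0.061]), (0.53, [0.632, -0.252, 0.074])]
[ 0.4874 -0.271   0.0805] [ 180.    0. -171.] [-0.9 -0.  -2. ] 0.0136
origin [ 0.5911 -0.2545  0.0275] in tray 0.0219 -0.0001
```

Four reds are lifted in the scoop (z about 0.07) and one is back in the tray at (0.629, -0.224, 0.022). That's enough. Now a gentle lift and a slow sideways transit.

Request:
send_rows(
  moves=[
    {"slide": [0, 0, -0.04], "turn": 0, "gripper": 0},
    {"slide": [0, 0.01, -0.11], "turn": 0, "gripper": 0},
    {"slide": [0, 0.04, -0.18], "turn": 0, "gripper": 0},
    {"slide": [0, 0.09, -0.25], "turn": 0, "gripper": 0},
    {"slide": [0, 0.16, -0.32], "turn": 0, "gripper": 0},
  ],
  newtons=60,
)

```text
time_s: 14.25
tcp_pos: [0.4838, -0.247, 0.1301]
eef_rot: [-180.0, 0.0, -171.0]
contact_force: [0.3, -0.3, -1.7]
gripper_width: 0.0137
gripper_force: 60.0
```

Request:
send_rows(
  moves=[
    {"slide": [0, 0.09, -0.07], "turn": 0, "gripper": 0},
    {"slide": [0, 0.19, -0.14], "turn": 0, "gripper": 0},
    {"slide": [-0.01, 0.29, -0.21], "turn": 0, "gripper": 0},
    {"slide": [-0.02, 0.39, -0.26], "turn": 0, "gripper": 0},
    {"slide": [-0.03, 0.49, -0.3], "turn": 0, "gripper": 0},
  ],
  newtons=60,
)

```text
time_s: 14.67
tcp_pos: [0.4766, -0.1725, 0.1756]
eef_rot: [-180.0, 0.1, -171.0]
contact_force: [0.1, 0.7, -2.5]
gripper_width: 0.0137
gripper_force: 60.0
```

Request:
send_rows(
  moves=[
    {"slide": [-0.01, 0.1, -0.02], "turn": 0, "gripper": 0},
    {"slide": [-0.02, 0.2, -0.03], "turn": 0, "gripper": 0},
    {"slide": [-0.03, 0.3, -0.03], "turn": 0, "gripper": 0},
    {"slide": [-0.04, 0.4, -0.03], "turn": 0, "gripper": 0},
    {"slide": [-0.05, 0.5, -0.03], "turn": 0, "gripper": 0},
  ],
  newtons=60,
)

```text
time_s: 15.08
tcp_pos: [0.4718, -0.0973, 0.1793]
eef_rot: [180.0, 0.1, -171.0]
contact_force: [0.6, -0.6, -2.6]
gripper_width: 0.0136
gripper_force: 60.0
```

Request:
send_rows(
  moves=[
    {"slide": [-0.01, 0.1, 0], "turn": 0, "gripper": 0},
    {"slide": [-0.02, 0.2, 0], "turn": 0, "gripper": 0},
    {"slide": [-0.03, 0.3, 0], "turn": 0, "gripper": 0},
    {"slide": [-0.04, 0.4, 0], "turn": 0, "gripper": 0},
    {"slide": [-0.04, 0.49, 0], "turn": 0, "gripper": 0},
  ],
  newtons=60,
)

```text
time_s: 15.5
tcp_pos: [0.4663, -0.0237, 0.1792]
eef_rot: [180.0, 0.1, -171.0]
contact_force: [0.4, 0.1, -1.9]
gripper_width: 0.0133
gripper_force: 60.0
```

Request:
send_rows(
  moves=[
    {"slide": [0, 0.09, 0], "turn": 0, "gripper": 0},
    {"slide": [0, 0.17, 0], "turn": 0, "gripper": 0},
    {"slide": [0, 0.23, 0], "turn": 0, "gripper": 0},
    {"slide": [0, 0.27, 0], "turn": 0, "gripper": 0},
    {"slide": [0, 0.28, 0], "turn": 0, "gripper": 0},
  ],
  newtons=60,
)

```text
time_s: 15.92
tcp_pos: [0.4599, 0.0173, 0.1787]
eef_rot: [180.0, 0.1, -170.9]
contact_force: [0.3, -0.1, -2.1]
gripper_width: 0.0134
gripper_force: 60.0
```

Run:
```python
from h import *
s=get_state();print(s['tcp_pos'],s['eef_rot'],s['joints'].round(1),s['contact_force'])
S=cap('scene');D=cap('side');W=cap('wrist')
for n in('scene','side','wrist'): print([(n,m,round(d['p'],2),np.round(d['location'],3).tolist()) for m in('ins0','kit_box') for d in optics.look_for(n,m)])
for a,b in(((341,121),(211,259)),((381,134),(159,235)),((341,157),(209,307)),((377,171),(160,283))): print(tri(S,a,D,b).round(4))
# box: grey dark outer; rough check projecting corners later
```

```text
[0.4598813  0.01725954 0.17869106] [ 1.79977959e+02  5.23918565e-02 -1.70931347e+02] [  26.8    2.2  -29.4   -0.   -58.3 -107.7] [ 0.31811359 -0.09093926 -2.13754678]
[('scene', 'ins0', 0.68, [0.607, -0.227, 0.028]), ('scene', 'ins0', 0.47, [0.591, 0.058, 0.17]), ('scene', 'ins0', 0.41, [0.62, 0.009, 0.169]), ('scene', 'kit_box', 0.73, [0.474, 0.346, 0.062])]
[('side', 'ins0', 0.61, [0.61, 0.018, 0.168]), ('side', 'ins0', 0.51, [0.601, 0.05, 0.172]), ('side', 'kit_box', 0.62, [0.457, 0.356, 0.079])]
[('wrist', 'ins0', 0.74, [0.592, -0.228, 0.027]), ('wrist', 'kit_box', 0.96, [0.461, 0.261, 0.016])]
[0.4023 0.3343 0.1924]
[0.5271 0.3623 0.1915]
[0.3988 0.3542 0.0682]
[0.5215 0.3827 0.0669]
```

The transit is done and the scoop still carries its load. The hinge line triangulates to centre (0.460, 0.369, 0.067; expected 0.0655), length 126, with the box at yaw 103° and its centre at about (0.475, 0.305). Now I'll turn the scoop to point at the box while shifting to the pour position.

Request:
send_rows(
  moves=[
    {"slide": [-0.01, 0.01, 0], "turn": -0.022, "gripper": 0},
    {"slide": [-0.035, 0.04, 0], "turn": -0.067, "gripper": 0},
    {"slide": [-0.065, 0.075, 0], "turn": -0.122, "gripper": 0},
    {"slide": [-0.095, 0.11, 0], "turn": -0.183, "gripper": 0},
    {"slide": [-0.124, 0.142, 0], "turn": -0.244, "gripper": 0},
  ],
  newtons=60,
)

```text
time_s: 16.78
tcp_pos: [0.4754, 0.0402, 0.178]
eef_rot: [-180.0, -0.0, -148.8]
contact_force: [-0.4, -0.7, -1.7]
gripper_width: 0.0133
gripper_force: 60.0
```

Request:
send_rows(
  moves=[
    {"slide": [-0.034, 0.015, 0], "turn": -0.06, "gripper": 0},
    {"slide": [-0.069, 0.03, 0], "turn": -0.12, "gripper": 0},
    {"slide": [-0.103, 0.046, 0], "turn": -0.18, "gripper": 0},
    {"slide": [-0.138, 0.062, 0], "turn": -0.24, "gripper": 0},
    {"slide": [-0.172, 0.077, 0], "turn": -0.3, "gripper": 0},
  ],
  newtons=60,
)

```text
time_s: 17.2
tcp_pos: [0.4916, 0.0633, 0.178]
eef_rot: [180.0, -0.0, -121.8]
contact_force: [-0.9, 0.1, -1.8]
gripper_width: 0.0134
gripper_force: 60.0
```

Request:
send_rows(
  moves=[
    {"slide": [-0.038, 0, 0], "turn": -0.06, "gripper": 0},
    {"slide": [-0.076, 0, 0], "turn": -0.12, "gripper": 0},
    {"slide": [-0.113, 0, 0], "turn": -0.18, "gripper": 0},
    {"slide": [-0.151, 0, 0], "turn": -0.24, "gripper": 0},
    {"slide": [-0.189, 0, 0], "turn": -0.3, "gripper": 0},
  ],
  newtons=60,
)

```text
time_s: 17.62
tcp_pos: [0.5066, 0.0873, 0.178]
eef_rot: [180.0, -0.0, -94.8]
contact_force: [-0.4, 0.1, -2.2]
gripper_width: 0.0135
gripper_force: 60.0
```

Request:
send_rows(
  moves=[
    {"slide": [-0.036, -0.02, 0], "turn": -0.06, "gripper": 0},
    {"slide": [-0.07, -0.04, 0], "turn": -0.11, "gripper": 0},
    {"slide": [-0.1, -0.06, 0], "turn": -0.155, "gripper": 0},
    {"slide": [-0.125, -0.075, 0], "turn": -0.19, "gripper": 0},
    {"slide": [-0.135, -0.083, 0], "turn": -0.2, "gripper": 0},
  ],
  newtons=60,
)

```text
time_s: 18.03
tcp_pos: [0.521, 0.1066, 0.1779]
eef_rot: [180.0, -0.0, -76.9]
contact_force: [0.6, 0.0, -2.1]
gripper_width: 0.0134
gripper_force: 60.0
```

Run:
```python
from h import *
S=cap('scene');D=cap('side')
s=get_state();t=s['tcp_pos'];print(t,s['eef_rot'],s['joints'].round(1),s['contact_force'])
for n in('scene','side'): print([(n,m,round(d['p'],2),np.round(d['location'],3).tolist()) for m in('ins0','kit_box') for d in optics.look_for(n,m)])
yw=np.radians(s['eef_rot'][2]+180);f=np.array([np.cos(yw),np.sin(yw),0]);l=np.array([-f[1],f[0],0])
bx=np.array([-.2266,.974,0]);by=np.array([-.974,-.2266,0]);B=np.array([.4747,.3052,.065])
out=[]
for C,(u0,u1,v0,v1) in zip((S,D),((280,400,120,240),(140,300,200,360))):
    sc=400/(u1-u0);im=cv2.resize(C['img'][v0:v1,u0:u1],(400,400),interpolation=cv2.INTER_CUBIC)
    for a in(-.065,.065):
        for b in(-.065,.065):
            q=(proj(C,B+a*bx+b*by)-[u0,v0]+.5)*sc;cv2.circle(im,(int(q[0]),int(q[1])),3,(0,255,0),-1)
    for b in(-.04,.04):
        th=np.radians(10);G=t+[0,0,.019]
        p=G+f*(.15*np.cos(th)+.072*np.sin(th))+l*b+np.array([0,0,.15*np.sin(th)-.072*np.cos(th)])
        q=(proj(C,p)-[u0,v0]+.5)*sc;cv2.circle(im,(int(q[0]),int(q[1])),3,(255,0,255),-1)
    out.append(im)
cv2.imwrite('pics/m7.png',np.hstack(out)[:,:,::-1])
```

```text
[0.52077433 0.10641367 0.17791995] [ 1.79987089e+02 -1.29335174e-02 -7.71017097e+01] [ 32.7   9.3 -21.4   0.  -59.3 -19.8] [ 0.28793891  0.67143522 -1.99466843]
[('scene', 'ins0', 0.52, [0.605, -0.229, 0.025]), ('scene', 'kit_box', 0.9, [0.482, 0.349, 0.056])]
[('side', 'ins0', 0.56, [0.462, 0.233, 0.17]), ('side', 'ins0', 0.56, [0.696, 0.197, 0.035]), ('side', 'ins0', 0.53, [0.483, 0.256, 0.171]), ('side', 'ins0', 0.49, [0.52, 0.196, 0.16]), ('side', 'kit_box', 0.69, [0.456, 0.353, 0.076]), ('side', 'kit_box', 0.57, [0.758, 0.014, 0.043])]
```

View pics/m7.png

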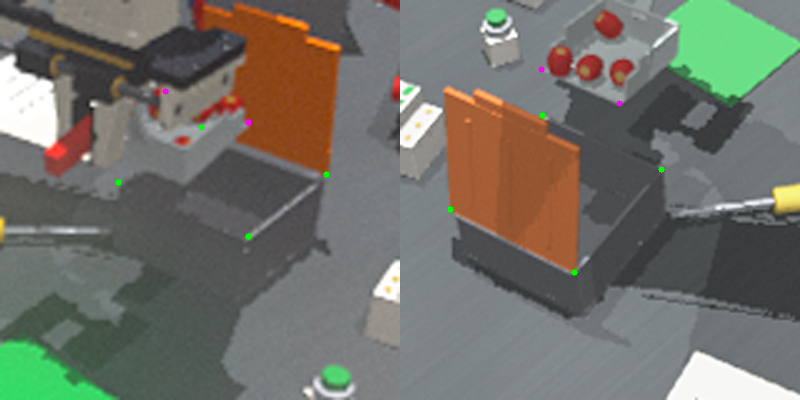

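The overlay fits: green corners on the box rim, lid upright, four reds in the pan, and the lip (545–620, 75–100 in the right panel) just short of the box. Descending so that the pan's underside rests on the near rim.

Request:
send_rows(
  moves=[
    {"slide": [-0.01, 0, 0.05], "turn": 0, "gripper": 0},
    {"slide": [-0.02, 0, 0.14], "turn": 0, "gripper": 0},
    {"slide": [-0.03, 0, 0.24], "turn": 0, "gripper": 0},
    {"slide": [-0.045, 0, 0.34], "turn": 0, "gripper": 0},
    {"slide": [-0.053, 0, 0.42], "turn": 0, "gripper": 0},
  ],
  newtons=60,
)

```text
time_s: 18.75
tcp_pos: [0.5181, 0.1141, 0.1136]
eef_rot: [180.0, -0.0, -77.1]
contact_force: [0.3, -0.5, -2.3]
gripper_width: 0.0133
gripper_force: 60.0
```

Request:
send_rows(
  moves=[
    {"slide": [0, 0, 0.05], "turn": 0, "gripper": 0},
    {"slide": [0, 0, 0.09], "turn": 0, "gripper": 0},
    {"slide": [0, 0, 0.11], "turn": 0, "gripper": 0},
    {"slide": [0, 0, 0.12], "turn": 0, "gripper": 0},
    {"slide": [0, 0, 0.125], "turn": 0, "gripper": 0},
  ],
  newtons=60,
)

```text
time_s: 19.17
tcp_pos: [0.519, 0.1141, 0.0966]
eef_rot: [-180.0, -0.0, -77.0]
contact_force: [-0.5, -1.8, -1.0]
gripper_width: 0.0136
gripper_force: 60.0
```

Request:
send_rows(
  moves=[
    {"slide": [0, 0, 0.007], "turn": 0, "gripper": 0},
    {"slide": [0, 0, 0.014], "turn": 0, "gripper": 0},
    {"slide": [0, 0, 0.014], "turn": 0, "gripper": 0},
    {"slide": [0, 0, 0.014], "turn": 0, "gripper": 0},
    {"slide": [0, 0, 0.014], "turn": 0, "gripper": 0},
  ],
  newtons=60,
)

```text
time_s: 19.58
tcp_pos: [0.5193, 0.1139, 0.0951]
eef_rot: [-179.9, -0.0, -77.0]
contact_force: [-0.3, -5.7, 4.6]
gripper_width: 0.0138
gripper_force: 60.0
```

Request:
send_rows(
  moves=[
    {"slide": [0, 0, 0], "turn": 0, "gripper": 0},
    {"slide": [-0.025, 0, -0.06], "turn": 0, "gripper": 0},
    {"slide": [-0.055, 0, -0.118], "turn": 0, "gripper": 0},
    {"slide": [-0.089, 0, -0.173], "turn": 0, "gripper": 0},
    {"slide": [-0.116, 0, -0.214], "turn": 0, "gripper": 0},
  ],
  newtons=5,
)

```text
time_s: 20.0
tcp_pos: [0.5151, 0.1323, 0.1278]
eef_rot: [-179.9, 0.0, -77.0]
contact_force: [0.1, -0.6, -1.5]
gripper_width: 0.0141
gripper_force: 5.0
```

```bash
cat > st.py <<'E'
from h import *
s=get_state();print(s['tcp_pos'].round(4),s['contact_force'].round(1),s['gripper_width'])
for n in('scene','side','wrist'):
    C=cap(n); print([(n,m,round(d['p'],2),np.round(d['location'],3).tolist()) for m in('ins0','scoop','scoop_lip') for d in optics.look_for(n,m) if m=='ins0' or d['location'][1]>-.1])
    for m in mask(C,[0,150,60],[8,255,255],None,8):
        # red seen over the box / handle
        p=onz(C,m[2],.1)
        if np.hypot(p[0]-.48,p[1]-.23)<.16: a=axis(m[0]);print(' red',m[1].tolist(),a[0].round(1).tolist(),a[2].round(1).tolist(),p.round(3)[:2].tolist())
E
python3 st.py
```

```text
[0.5151 0.1323 0.1278] [ 0.1 -0.6 -1.5] 0.014067138975004528
[('scene', 'scoop', 0.55, [0.528, 0.189, 0.092]), ('scene', 'scoop_lip', 0.96, [0.524, 0.19, 0.088])]
 red [300, 170, 12, 12, 67] [312.1, 172.0] [299.4, 178.8] [0.459, 0.161]
 red [326, 171, 15, 9, 61] [339.9, 176.5] [326.1, 173.5] [0.5, 0.223]
[('side', 'ins0', 0.57, [0.476, 0.266, 0.086]), ('side', 'scoop', 0.8, [0.497, 0.203, 0.081]), ('side', 'scoop_lip', 0.57, [0.503, 0.201, 0.082])]
 red [234, 197, 13, 20, 129] [246.8, 198.3] [234.6, 215.4] [0.548, 0.119]
 red [210, 241, 10, 9, 66] [218.8, 247.0] [210.3, 243.4] [0.497, 0.248]
 red [199, 251, 9, 6, 20] [207.5, 254.9] [199.9, 251.2] [0.495, 0.28]
 red [211, 255, 9, 11, 64] [215.4, 254.8] [214.2, 265.1] [0.464, 0.276]
 red [222, 255, 8, 10, 58] [228.1, 255.1] [222.0, 263.3] [0.449, 0.259]
[('wrist', 'scoop', 0.97, [0.518, 0.115, 0.153]), ('wrist', 'scoop_lip', 0.75, [0.336, 0.112, 0.024]), ('wrist', 'scoop_lip', 0.66, [0.516, 0.115, 0.157])]
 red [261, 188, 32, 97, 2899] [276.3, 188.0] [275.9, 284.1] [0.515, 0.127]
 red [264, 312, 25, 28, 666] [276.9, 311.1] [274.6, 339.9] [0.5, 0.197]
```

Request:
send_rows(
  moves=[
    {"slide": [-0.05, 0, -0.063], "turn": 0, "gripper": 0},
    {"slide": [-0.107, 0, -0.123], "turn": 0, "gripper": 0},
    {"slide": [-0.168, 0, -0.177], "turn": 0, "gripper": 0},
    {"slide": [-0.233, 0, -0.225], "turn": 0, "gripper": 0},
    {"slide": [-0.233, 0, -0.225], "turn": 0, "gripper": 0},
  ],
  newtons=5,
)

```text
time_s: 21.02
tcp_pos: [0.5077, 0.1677, 0.1624]
eef_rot: [-179.8, 0.1, -76.9]
contact_force: [0.6, -0.1, 0.5]
gripper_width: 0.0139
gripper_force: 5.0
```

```bash
python3 st.py
```

```text
[0.5077 0.1677 0.1624] [ 0.6 -0.1  0.5] 0.013894233233295536
[('scene', 'ins0', 0.6, [0.603, -0.224, 0.027]), ('scene', 'ins0', 0.22, [0.557, 0.02, 0.004]), ('scene', 'scoop', 0.82, [0.518, 0.199, 0.109]), ('scene', 'scoop_lip', 0.66, [0.516, 0.201, 0.11])]
 red [310, 151, 12, 8, 67] [321.0, 154.8] [310.0, 155.0] [0.386, 0.26]
 red [351, 187, 7, 4, 12] [357.0, 186.9] [351.2, 189.5] [0.581, 0.222]
[('side', 'scoop', 0.72, [0.492, 0.222, 0.082]), ('side', 'scoop_lip', 0.76, [0.496, 0.217, 0.085]), ('side', 'scoop_lip', 0.45, [0.455, 0.361, 0.14])]
 red [225, 194, 13, 24, 152] [237.7, 194.8] [227.0, 216.5] [0.564, 0.132]
[('wrist', 'ins0', 0.54, [0.487, 0.342, 0.018]), ('wrist', 'scoop', 0.71, [0.515, 0.142, 0.196]), ('wrist', 'scoop_lip', 0.71, [0.511, 0.14, 0.199])]
 red [260, 197, 34, 88, 2764] [276.3, 197.0] [276.1, 284.0] [0.503, 0.179]
 red [251, 312, 37, 29, 629] [287.9, 314.5] [249.8, 337.0] [0.49, 0.258]
```

Request:
send_rows(
  moves=[
    {"slide": [-0.07, 0, -0.043], "turn": 0, "gripper": 0},
    {"slide": [-0.142, 0, -0.079], "turn": 0, "gripper": 0},
    {"slide": [-0.22, 0, -0.108], "turn": 0, "gripper": 0},
    {"slide": [-0.296, 0, -0.132], "turn": 0, "gripper": 0},
    {"slide": [-0.296, 0, -0.132], "turn": 0, "gripper": 0},
  ],
  newtons=5,
)

```text
time_s: 22.03
tcp_pos: [0.4971, 0.2112, 0.181]
eef_rot: [-179.9, 0.1, -76.9]
contact_force: [0.8, 0.7, -1.2]
gripper_width: 0.0142
gripper_force: 5.0
```

Request:
send_rows(
  moves=[
    {"slide": [0, 0, 0], "turn": 0, "gripper": 0},
    {"slide": [0, 0, -0.1], "turn": 0, "gripper": 0},
    {"slide": [0, 0, -0.25], "turn": 0, "gripper": 0},
    {"slide": [0, 0, -0.4], "turn": 0, "gripper": 0},
    {"slide": [0, 0, -0.45], "turn": 0, "gripper": 0},
  ],
  newtons=30,
)

```text
time_s: 22.45
tcp_pos: [0.4981, 0.209, 0.2505]
eef_rot: [-179.8, 0.1, -77.0]
contact_force: [-0.2, 0.6, -1.2]
gripper_width: 0.0142
gripper_force: 30.0
```

```bash
python3 st.py
```

```text
[0.4981 0.209  0.2505] [-0.2  0.6 -1.2] 0.014193612729246097
[('scene', 'ins0', 0.65, [0.604, -0.231, 0.024]), ('scene', 'ins0', 0.39, [0.484, 0.324, 0.022]), ('scene', 'scoop', 0.58, [0.508, 0.224, 0.189]), ('scene', 'scoop_lip', 0.56, [0.504, 0.23, 0.19])]
 red [349, 182, 14, 8, 57] [362.2, 182.9] [349.4, 186.4] [0.571, 0.236]
[('side', 'ins0', 0.31, [0.455, 0.354, 0.079]), ('side', 'scoop', 0.57, [0.486, 0.247, 0.154]), ('side', 'scoop_lip', 0.92, [0.49, 0.245, 0.158]), ('side', 'scoop_lip', 0.74, [0.456, 0.357, 0.079]), ('side', 'scoop_lip', 0.72, [0.45, 0.358, 0.137]), ('side', 'scoop_lip', 0.51, [0.327, 0.124, 0.016])]
[('wrist', 'scoop', 0.66, [0.507, 0.195, 0.282]), ('wrist', 'scoop_lip', 0.66, [0.501, 0.195, 0.286])]
 red [259, 210, 35, 75, 2410] [275.9, 210.0] [276.0, 284.0] [0.482, 0.267]
 red [264, 312, 26, 8, 161] [289.0, 314.9] [264.0, 315.0] [0.462, 0.355]
```

Request:
send_rows(
  moves=[
    {"slide": [0.06, 0, 0], "turn": 0, "gripper": 0},
    {"slide": [0.19, 0, 0], "turn": 0, "gripper": 0},
    {"slide": [0.34, 0, 0], "turn": 0, "gripper": 0},
    {"slide": [0.48, 0, 0], "turn": 0, "gripper": 0},
    {"slide": [0.604, 0.006, 0], "turn": 0, "gripper": 0},
  ],
  newtons=40,
)

```text
time_s: 23.47
tcp_pos: [0.5167, 0.1186, 0.2474]
eef_rot: [180.0, -0.0, -77.0]
contact_force: [0.5, 0.0, -2.0]
gripper_width: 0.0139
gripper_force: 40.0
```

Request:
send_rows(
  moves=[
    {"slide": [0.14, 0, 0], "turn": 0.078, "gripper": 0},
    {"slide": [0.28, 0, 0], "turn": 0.156, "gripper": 0},
    {"slide": [0.42, 0, 0], "turn": 0.234, "gripper": 0},
    {"slide": [0.54, 0, 0], "turn": 0.312, "gripper": 0},
    {"slide": [0.604, 0.006, 0], "turn": 0.39, "gripper": 0},
  ],
  newtons=40,
)

```text
time_s: 23.88
tcp_pos: [0.5361, 0.0294, 0.2474]
eef_rot: [180.0, -0.0, -112.6]
contact_force: [0.3, -0.9, -1.7]
gripper_width: 0.0139
gripper_force: 40.0
```

Request:
send_rows(
  moves=[
    {"slide": [0, 0, 0.07], "turn": 0.078, "gripper": 0},
    {"slide": [0, 0, 0.14], "turn": 0.156, "gripper": 0},
    {"slide": [0, 0, 0.21], "turn": 0.234, "gripper": 0},
    {"slide": [0, 0, 0.28], "turn": 0.312, "gripper": 0},
    {"slide": [0, 0, 0.35], "turn": 0.39, "gripper": 0},
  ],
  newtons=40,
)

```text
time_s: 24.3
tcp_pos: [0.5359, 0.0309, 0.1944]
eef_rot: [-180.0, 0.0, -147.6]
contact_force: [-0.4, -0.6, -1.0]
gripper_width: 0.0137
gripper_force: 40.0
```

Request:
send_rows(
  moves=[
    {"slide": [0, 0, 0.05], "turn": 0.078, "gripper": 0},
    {"slide": [0, 0, 0.1], "turn": 0.156, "gripper": 0},
    {"slide": [0, 0, 0.14], "turn": 0.234, "gripper": 0},
    {"slide": [0, 0, 0.18], "turn": 0.312, "gripper": 0},
    {"slide": [0, 0, 0.2], "turn": 0.312, "gripper": 0},
  ],
  newtons=40,
)

```text
time_s: 24.72
tcp_pos: [0.5355, 0.031, 0.1641]
eef_rot: [-180.0, -0.1, -175.7]
contact_force: [0.2, -0.2, -1.3]
gripper_width: 0.0138
gripper_force: 40.0
```

```bash
cat > s3.py <<'E'
from h import *
S=cap('scene');D=cap('side');W=cap('wrist')
s=get_state();t=s['tcp_pos'];print(t.round(4),s['eef_rot'].round(2),s['contact_force'].round(1),s['gripper_width'])
for n in('scene','side','wrist'): print([(n,m,round(d['p'],2),np.round(d['location'],3).tolist()) for m in('ins0','scoop','scoop_lip') for d in optics.look_for(n,m)])
a=axis(mask(D,[0,150,80],[8,255,255],proj(D,t+[0,0,.019]))[0][0]);b=axis(mask(S,[0,150,80],[8,255,255],proj(S,t+[0,0,.019]))[0][0])
print('handle S',b[0].round(),b[2].round(),'D',a[0].round(),a[2].round())
yw=np.radians(s['eef_rot'][2]+180);f=np.array([np.cos(yw),np.sin(yw),0])
for th in(0,15,30,45,60):
    e=np.radians(th);v=f*np.cos(e)-np.array([0,0,np.sin(e)])
    print(th,[proj(C,t+[0,0,.019]+k*.047*v).round().tolist() for C in(S,D) for k in(-1,1)])
# reds in the box
for C,n in((S,'S'),(D,'D')):
    for m in mask(C,[0,140,40],[8,255,255],None,5):
        p=onz(C,m[2],.015)
        if np.hypot(p[0]-.475,p[1]-.305)<.12: print(n,m[1].tolist(),p.round(3))
E
python3 s3.py
```

```text
[0.5359 0.0312 0.1649] [-1.7999e+02 -1.0000e-02 -1.7508e+02] [-0.9 -0.3 -2. ] 0.0138739046215689
[('scene', 'ins0', 0.48, [0.486, 0.32, 0.021]), ('scene', 'ins0', 0.45, [0.604, -0.227, 0.027]), ('scene', 'scoop', 0.87, [0.205, -0.302, 0.011]), ('scene', 'scoop', 0.7, [0.574, 0.031, 0.078]), ('scene', 'scoop_lip', 0.77, [0.202, -0.305, 0.014]), ('scene', 'scoop_lip', 0.6, [0.572, 0.034, 0.075])]
[('side', 'ins0', 0.46, [0.455, 0.362, 0.136]), ('side', 'scoop', 0.84, [0.224, -0.285, 0.004]), ('side', 'scoop', 0.56, [0.55, 0.04, 0.095]), ('side', 'scoop_lip', 0.88, [0.557, 0.037, 0.104]), ('side', 'scoop_lip', 0.76, [0.222, -0.29, 0.009])]
[('wrist', 'ins0', 0.78, [0.5, 0.289, 0.026]), ('wrist', 'ins0', 0.72, [0.522, 0.314, 0.024]), ('wrist', 'ins0', 0.64, [0.478, 0.321, 0.014]), ('wrist', 'ins0', 0.53, [0.597, -0.227, 0.027]), ('wrist', 'scoop', 0.83, [0.522, 0.031, 0.202]), ('wrist', 'scoop_lip', 0.77, [0.521, 0.028, 0.202])]
handle S [286. 174.] [297. 193.] D [284. 161.] [271. 167.]
0 [[271.0, 168.0], [299.0, 184.0], [285.0, 173.0], [255.0, 158.0]]
15 [[272.0, 164.0], [298.0, 188.0], [285.0, 168.0], [255.0, 162.0]]
30 [[273.0, 160.0], [297.0, 192.0], [284.0, 164.0], [257.0, 167.0]]
45 [[275.0, 157.0], [294.0, 194.0], [281.0, 159.0], [259.0, 171.0]]
60 [[278.0, 156.0], [291.0, 195.0], [278.0, 155.0], [262.0, 175.0]]
S [349, 181, 14, 9, 68] [0.481 0.341 0.015]
```

Three reds are detected in the box from the wrist (a fourth is likely occluded), none in the scoop, and one in the tray. The scoop hangs about 35° nose-down. Now I'll lay it down: lip onto the mat, then arc down around the lip with a loose grip.

Request:
send_rows(
  moves=[
    {"slide": [0.05, 0, 0.06], "turn": 0, "gripper": 0},
    {"slide": [0.11, 0, 0.12], "turn": 0, "gripper": 0},
    {"slide": [0.167, 0, 0.18], "turn": 0, "gripper": 0},
    {"slide": [0.167, 0, 0.22], "turn": 0, "gripper": 0},
    {"slide": [0.167, 0, 0.233], "turn": 0, "gripper": 0},
  ],
  newtons=12,
)

```text
time_s: 25.73
tcp_pos: [0.51, 0.0289, 0.1302]
eef_rot: [-179.9, -0.1, -175.3]
contact_force: [-9.6, 1.0, 16.1]
gripper_width: 0.0139
gripper_force: 12.0
```

Request:
send_rows(
  moves=[
    {"slide": [0.082, 0, 0.051], "turn": 0, "gripper": 0},
    {"slide": [0.159, 0, 0.109], "turn": 0, "gripper": 0},
    {"slide": [0.231, 0, 0.173], "turn": 0, "gripper": 0},
    {"slide": [0.298, 0, 0.244], "turn": 0, "gripper": 0},
    {"slide": [0.298, 0, 0.244], "turn": 0, "gripper": 0},
  ],
  newtons=5,
)

```text
time_s: 26.15
tcp_pos: [0.4644, 0.0253, 0.092]
eef_rot: [-180.0, -0.1, -175.3]
contact_force: [-1.1, -0.5, -1.1]
gripper_width: 0.0141
gripper_force: 5.0
```

```bash
python3 s3.py
```

```text
[0.4676 0.0262 0.094 ] [-1.8000e+02  6.0000e-02 -1.7528e+02] [ 0.4  0.5 -1.5] 0.014414237005150862
[('scene', 'ins0', 0.58, [0.484, 0.327, 0.023]), ('scene', 'ins0', 0.51, [0.535, 0.028, 0.029]), ('scene', 'scoop', 0.74, [0.202, -0.304, 0.012]), ('scene', 'scoop', 0.66, [0.534, 0.027, 0.028]), ('scene', 'scoop_lip', 0.74, [0.198, -0.303, 0.015]), ('scene', 'scoop_lip', 0.73, [0.531, 0.032, 0.025])]
[('side', 'scoop', 0.82, [0.216, -0.284, 0.01]), ('side', 'scoop', 0.57, [0.508, 0.033, 0.032]), ('side', 'scoop_lip', 0.89, [0.511, 0.03, 0.037]), ('side', 'scoop_lip', 0.85, [0.215, -0.287, 0.015])]
[('wrist', 'scoop', 0.97, [0.443, 0.028, 0.127]), ('wrist', 'scoop', 0.28, [0.693, 0.201, 0.008]), ('wrist', 'scoop_lip', 0.9, [0.44, 0.022, 0.129])]
handle S [277. 199.] [270. 191.] D [310. 205.] [295. 201.]
0 [[254.0, 182.0], [279.0, 197.0], [307.0, 208.0], [276.0, 192.0]]
15 [[255.0, 178.0], [278.0, 201.0], [307.0, 204.0], [277.0, 196.0]]
30 [[256.0, 175.0], [277.0, 204.0], [306.0, 199.0], [278.0, 200.0]]
45 [[258.0, 172.0], [275.0, 206.0], [303.0, 195.0], [280.0, 205.0]]
60 [[260.0, 171.0], [272.0, 207.0], [300.0, 191.0], [283.0, 209.0]]
S [349, 181, 14, 9, 66] [0.481 0.341 0.015]
```

Request:
send_rows(
  moves=[
    {"slide": [0.059, 0, 0.077], "turn": 0, "gripper": 0},
    {"slide": [0.112, 0, 0.157], "turn": 0, "gripper": 0},
    {"slide": [0.141, 0, 0.208], "turn": 0, "gripper": 0},
    {"slide": [0.158, 0, 0.243], "turn": 0, "gripper": 0},
    {"slide": [0.158, 0, 0.243], "turn": 0, "gripper": 0},
  ],
  newtons=4,
)

```text
time_s: 27.17
tcp_pos: [0.4419, 0.0235, 0.0561]
eef_rot: [-180.0, -0.1, -175.3]
contact_force: [-0.6, -0.1, 0.2]
gripper_width: 0.0142
gripper_force: 4.0
```

```bash
cat >> s3.py <<'E'
for C,n in((S,'S'),(D,'D'),(W,'W')):
    for m in mask(C,[0,140,40],[8,255,255],None,5): print(n,m[1].tolist(),onz(C,m[2],.015)[:2].round(3))
E
python3 s3.py
```

```text
[0.4433 0.024  0.0572] [-1.8000e+02  2.0000e-02 -1.7531e+02] [ 0.4 -0.2 -0.5] 0.013905611241954023
[('scene', 'ins0', 0.41, [0.484, 0.323, 0.021]), ('scene', 'ins0', 0.23, [0.372, -0.097, 0.009]), ('scene', 'scoop', 0.97, [0.529, 0.026, 0.016]), ('scene', 'scoop', 0.8, [0.203, -0.302, 0.011]), ('scene', 'scoop_lip', 0.83, [0.526, 0.031, 0.015]), ('scene', 'scoop_lip', 0.74, [0.2, -0.303, 0.015]), ('scene', 'scoop_lip', 0.4, [0.463, 0.355, 0.138])]
[('side', 'ins0', 0.71, [0.766, 0.124, 0.04]), ('side', 'ins0', 0.65, [0.695, 0.198, 0.033]), ('side', 'ins0', 0.55, [0.591, 0.055, -0.001]), ('side', 'scoop', 0.9, [0.215, -0.282, 0.011]), ('side', 'scoop_lip', 0.9, [0.218, -0.287, 0.015]), ('side', 'scoop_lip', 0.63, [0.525, 0.041, 0.018])]
[('wrist', 'scoop', 0.56, [0.429, 0.024, 0.084]), ('wrist', 'scoop_lip', 0.86, [0.422, 0.024, 0.088])]
handle S [231. 207.] [194. 224.] D [318. 225.] [302. 217.]
0 [[249.0, 190.0], [272.0, 205.0], [315.0, 224.0], [284.0, 208.0]]
15 [[249.0, 186.0], [272.0, 209.0], [315.0, 220.0], [284.0, 211.0]]
30 [[250.0, 183.0], [271.0, 212.0], [313.0, 216.0], [286.
[... 334 characters left out ...]
21] [-0.603 -0.198]
S [335, 72, 11, 39, 110] [-0.158  0.897]
S [339, 114, 3, 15, 32] [0.112 0.633]
S [398, 143, 5, 7, 29] [0.394 0.653]
S [110, 172, 20, 23, 201] [ 0.054 -0.223]
S [349, 181, 14, 9, 66] [0.481 0.341]
S [264, 198, 9, 6, 28] [0.396 0.081]
S [194, 202, 39, 25, 374] [ 0.363 -0.079]
S [556, 278, 4, 7, 11] [1.029 0.416]
S [201, 287, 9, 12, 70] [ 0.596 -0.226]
D [275, 0, 99, 50, 3446] [ 1.327 -1.098]
D [455, 206, 8, 17, 92] [ 0.189 -0.331]
D [301, 215, 18, 14, 143] [ 0.452 -0.032]
D [334, 218, 30, 34, 386] [ 0.346 -0.068]
D [90, 372, 15, 15, 177] [0.457 0.588]
W [36, 15, 191, 111, 9180] [ 0.349 -0.073]
W [260, 178, 32, 107, 3185] [0.443 0.023]
W [263, 312, 26, 29, 697] [0.524 0.03 ]
```

Request:
send_rows(
  moves=[
    {"slide": [0, 0, 0], "turn": 0, "gripper": 0.8},
    {"slide": [0, 0, 0], "turn": 0, "gripper": 0.8},
    {"slide": [0, 0, 0], "turn": 0, "gripper": 0.8},
    {"slide": [0, 0, 0], "turn": 0, "gripper": 0.8},
    {"slide": [0, 0, 0], "turn": 0, "gripper": 0.8},
  ],
)

```text
time_s: 28.18
tcp_pos: [0.4428, 0.0239, 0.0569]
eef_rot: [180.0, 0.0, -175.3]
contact_force: [-0.2, -1.0, -0.0]
gripper_width: 0.0416
gripper_force: 0.0
```

Request:
send_rows(
  moves=[
    {"slide": [0, 0, -0.05], "turn": 0, "gripper": 0.8},
    {"slide": [0, 0, -0.2], "turn": 0, "gripper": 0.8},
    {"slide": [0, 0, -0.45], "turn": 0, "gripper": 0.8},
    {"slide": [0, 0, -0.7], "turn": 0, "gripper": 0.5},
    {"slide": [0, 0, -0.95], "turn": 0, "gripper": 0.2},
  ],
)

```text
time_s: 28.6
tcp_pos: [0.4422, 0.0235, 0.2017]
eef_rot: [-180.0, -0.0, -175.3]
contact_force: [1.1, 0.2, -0.4]
gripper_width: 0.0585
gripper_force: 0.0
```

Request:
send_rows(
  moves=[
    {"slide": [0, 0.2, -0.25], "turn": 0, "gripper": 0},
    {"slide": [0, 0.4, -0.5], "turn": 0, "gripper": 0},
    {"slide": [0, 0.6, -0.7], "turn": 0, "gripper": 0},
    {"slide": [0, 0.8, -0.8], "turn": 0, "gripper": 0},
    {"slide": [0, 0.9, -0.8], "turn": 0, "gripper": 0},
  ],
)

```text
time_s: 29.02
tcp_pos: [0.433, 0.1613, 0.325]
eef_rot: [179.8, 0.4, -175.3]
contact_force: [0.4, -0.1, -0.5]
gripper_width: 0.0259
gripper_force: 0.0
```

```bash
cat > s4.py <<'E'
from h import *
S=cap('scene');D=cap('side');W=cap('wrist','w9.png')
s=get_state();t=s['tcp_pos'];print(t.round(4),s['eef_rot'].round(2),s['joints'].round(0),s['contact_force'].round(1),s['gripper_width'])
for n in('scene','side','wrist'): print([(n,m,round(d['p'],2),np.round(d['location'],3).tolist()) for m in('ins0','scoop') for d in optics.look_for(n,m)])
a=axis(mask(D,[0,150,80],[8,255,255],(300,215))[0][0]);b=axis(mask(S,[0,150,80],[8,255,255],(261,197))[0][0])
print('handle S',b[0].round(1),b[2].round(1),'D',a[0].round(1),a[2].round(1))
print([tri(S,b[i],D,a[2-i]).round(4).tolist() for i in (0,2)],[tri(S,b[i],D,a[i]).round(4).tolist() for i in (0,2)])
for m in mask(W,[0,140,40],[8,255,255],None,20): print('W',m[1].tolist(),onz(W,m[2],.015)[:2].round(3))
for C,n,p in((S,'S',(360,145)),(D,'D',(186,272)),(W,'W',None)):
    for m in mask(C,[5,150,80],[16,255,255],p,100)[:2]: print(n,'lid',m[1].tolist(),quad(m[0]).tolist())
E
python3 s4.py
```

```text
[0.4315 0.1595 0.3202] [ 1.7995e+02  4.0000e-02 -1.7519e+02] [  45.   -3.  -16.   -0.  -77. -130.] [-0.2 -0.8 -0.3] 0.014041216407981925
[('scene', 'ins0', 0.52, [0.484, 0.322, 0.023]), ('scene', 'ins0', 0.42, [0.604, -0.227, 0.023]), ('scene', 'scoop', 0.9, [0.525, 0.023, 0.018]), ('scene', 'scoop', 0.9, [0.201, -0.302, 0.011]), ('scene', 'scoop', 0.73, [0.35, 0.119, 0.019])]
[]
[('wrist', 'ins0', 0.76, [0.518, 0.318, 0.023]), ('wrist', 'ins0', 0.71, [0.501, 0.287, 0.023]), ('wrist', 'ins0', 0.59, [0.482, 0.35, 0.022]), ('wrist', 'ins0', 0.59, [0.479, 0.328, 0.024]), ('wrist', 'scoop', 0.61, [0.338, 0.124, 0.025]), ('wrist', 'scoop', 0.57, [0.528, 0.028, 0.008])]
handle S [271.5 202.8] [248.2 187.7] D [317.  225.1] [284.8 207.3]
[[0.4857, 0.0291, 0.0804], [0.3891, 0.0216, 0.0781]] [[0.4236, 0.0314, 0.0541], [0.4524, 0.0199, 0.1045]]
W [79, 71, 84, 47, 1769] [ 0.349 -0.073]
W [165, 136, 18, 69, 855] [0.448 0.002]
W [552, 189, 8, 16, 97] [0.442 0.617]
W [370, 197, 29, 21, 349] [0.483 0.343]
W [343, 210, 14, 13, 156] [0.504 0.289]
W [360, 220, 14, 16, 166] [0.522 0.32 ]
W [32, 240, 6, 9, 20] [ 0.596 -0.237]
W [436, 272, 14, 14, 49] [0.606 0.471]
S lid [340, 121, 42, 51, 1501] [[341, 122], [381, 134], [377, 171], [342, 157]]
S lid [550, 164, 10, 25, 138] [[550, 185], [550, 183], [559, 164], [559, 188]]
D lid [158, 235, 54, 73, 2685] [[159, 235], [211, 259], [209, 307], [160, 283]]
W lid [438, 173, 23, 113, 833] [[452, 285], [439, 173], [457, 185]]
```

All four poured reds are in the box, (.518,.318), (.501,.287), (.482,.350) and (.479,.328), and one is in the tray. The scoop is back on its mat and released. Next I'll go over the lid to its outer side.

Request:
send_rows(
  moves=[
    {"slide": [-0.03, 0.18, 0], "turn": 0, "gripper": 0},
    {"slide": [-0.06, 0.38, 0], "turn": 0, "gripper": 0},
    {"slide": [-0.09, 0.58, 0], "turn": 0, "gripper": 0},
    {"slide": [-0.12, 0.75, 0], "turn": 0, "gripper": 0},
    {"slide": [-0.133, 0.818, 0], "turn": 0, "gripper": 0},
  ],
)

```text
time_s: 29.88
tcp_pos: [0.4421, 0.2843, 0.3187]
eef_rot: [-180.0, -0.0, -175.3]
contact_force: [-0.0, -0.9, -0.1]
gripper_width: 0.0002
gripper_force: 0.0
```

Request:
send_rows(
  moves=[
    {"slide": [-0.03, 0.18, 0], "turn": 0, "gripper": 0},
    {"slide": [-0.06, 0.38, 0], "turn": 0, "gripper": 0},
    {"slide": [-0.09, 0.58, 0], "turn": 0, "gripper": 0},
    {"slide": [-0.12, 0.75, 0], "turn": 0, "gripper": 0},
    {"slide": [-0.133, 0.818, 0], "turn": 0, "gripper": 0},
  ],
)

```text
time_s: 30.3
tcp_pos: [0.4519, 0.4082, 0.3182]
eef_rot: [-179.9, -0.1, -175.3]
contact_force: [0.7, -0.1, -0.6]
gripper_width: 0.0001
gripper_force: 0.0
```

Request:
send_rows(
  moves=[
    {"slide": [0, 0, 0], "turn": 0, "gripper": 0},
    {"slide": [0, 0, 0.25], "turn": 0, "gripper": 0},
    {"slide": [0, 0, 0.5], "turn": 0, "gripper": 0},
    {"slide": [0, 0, 0.75], "turn": 0, "gripper": 0},
    {"slide": [0, 0, 1], "turn": 0, "gripper": 0},
  ],
)

```text
time_s: 30.72
tcp_pos: [0.4517, 0.4047, 0.1685]
eef_rot: [180.0, 0.0, -175.4]
contact_force: [0.7, 1.4, -0.1]
gripper_width: 0.0004
gripper_force: 0.0
```

```bash
python3 s4.py | grep -v W
```

```text
[0.451  0.4037 0.1676] [-179.72   -0.19 -175.38] [  60.   17.  -13.    0.  -61. -146.] [-0.2 -0.6  2. ] 0.0006988937759265674
[('scene', 'ins0', 0.58, [0.606, -0.228, 0.026]), ('scene', 'ins0', 0.38, [0.485, 0.325, 0.022]), ('scene', 'scoop', 0.72, [0.522, 0.022, 0.017]), ('scene', 'scoop', 0.56, [0.203, -0.301, 0.012])]
[('side', 'ins0', 0.24, [0.436, 0.358, 0.124]), ('side', 'scoop', 0.88, [0.519, 0.031, 0.018]), ('side', 'scoop', 0.68, [0.216, -0.28, 0.012])]
[]
handle S [271.5 202.8] [248.2 187.8] D [317.  225.1] [284.8 207.3]
[[0.4857, 0.0291, 0.0804], [0.3891, 0.0215, 0.078]] [[0.4236, 0.0314, 0.0541], [0.4525, 0.0198, 0.1044]]
S lid [340, 121, 42, 52, 1562] [[341, 121], [381, 134], [377, 172], [341, 158]]
S lid [550, 164, 10, 25, 137] [[550, 185], [559, 164], [559, 188]]
D lid [160, 246, 52, 62, 1611] [[192, 246], [211, 259], [209, 307], [160, 283]]
```

Request:
send_rows(
  moves=[
    {"slide": [-0.012, -0.079, 0.02], "turn": 0, "gripper": 0},
    {"slide": [-0.025, -0.171, 0.053], "turn": 0, "gripper": 0},
    {"slide": [-0.037, -0.25, 0.073], "turn": 0, "gripper": 0},
    {"slide": [-0.048, -0.323, 0.093], "turn": 0, "gripper": 0},
    {"slide": [-0.057, -0.389, 0.113], "turn": 0, "gripper": 0},
  ],
)

```text
time_s: 31.58
tcp_pos: [0.4651, 0.3475, 0.1524]
eef_rot: [180.0, 0.0, -175.4]
contact_force: [-0.1, 1.5, 0.2]
gripper_width: 0.0004
gripper_force: 0.8
```

Request:
send_rows(
  moves=[
    {"slide": [-0.012, -0.079, 0.047], "turn": 0, "gripper": 0},
    {"slide": [-0.02, -0.138, 0.09], "turn": 0, "gripper": 0},
    {"slide": [-0.029, -0.198, 0.16], "turn": 0, "gripper": 0},
    {"slide": [-0.037, -0.25, 0.233], "turn": 0, "gripper": 0},
    {"slide": [-0.043, -0.297, 0.32], "turn": 0, "gripper": 0},
  ],
)

```text
time_s: 32.0
tcp_pos: [0.4754, 0.3037, 0.104]
eef_rot: [180.0, 0.0, -175.3]
contact_force: [0.7, 0.4, 2.4]
gripper_width: 0.0002
gripper_force: 0.9
```

```bash
python3 s4.py | grep -E "^\[0|lid"
```

```text
[0.4744 0.3033 0.1032] [-1.7987e+02 -1.2000e-01 -1.7539e+02] [  52.   17.  -23.   -0.  -51. -138.] [-0.5  0.6  0.5] 0.000256644514850634
S lid [320, 157, 58, 17, 353] [[320, 158], [340, 157], [377, 172], [356, 173]]
S lid [550, 165, 10, 24, 136] [[550, 185], [550, 183], [559, 165], [559, 188]]
D lid [162, 242, 80, 65, 2245] [[241, 255], [211, 306], [162, 282], [222, 242]]
W lid [142, 143, 232, 141, 10919] [[367, 143], [373, 253], [154, 274], [144, 230]]
W lid [149, 151, 102, 20, 136] [[250, 151], [149, 170]]
```

Request:
send_rows(
  moves=[
    {"slide": [-0.007, -0.045, 0.05], "turn": 0, "gripper": 0},
    {"slide": [-0.012, -0.08, 0.1], "turn": 0, "gripper": 0},
    {"slide": [-0.015, -0.1, 0.15], "turn": 0, "gripper": 0},
    {"slide": [-0.015, -0.1, 0.19], "turn": 0, "gripper": 0},
    {"slide": [-0.015, -0.1, 0.215], "turn": 0, "gripper": 0},
  ],
)

```text
time_s: 32.87
tcp_pos: [0.4781, 0.2891, 0.0713]
eef_rot: [-179.9, -0.1, -175.3]
contact_force: [-8.8, -6.8, 37.2]
gripper_width: 0.0006
gripper_force: 19.4
```

Request:
send_rows(
  moves=[
    {"slide": [0, 0, 0.007], "turn": 0, "gripper": 0},
    {"slide": [0, 0, 0.013], "turn": 0, "gripper": 0},
    {"slide": [0, 0, 0.02], "turn": 0, "gripper": 0},
    {"slide": [0, 0, 0.02], "turn": 0, "gripper": 0},
    {"slide": [0, 0, 0.02], "turn": 0, "gripper": 0},
  ],
)

```text
time_s: 33.28
tcp_pos: [0.4781, 0.2891, 0.0714]
eef_rot: [-179.9, -0.0, -175.3]
contact_force: [-9.6, -7.2, 28.3]
gripper_width: 0.0004
gripper_force: 13.9
```

The press reads about 30 N with the tip at z = 0.071, which is the height of the shut lid. Backing off and verifying.

Request:
send_rows(
  moves=[
    {"slide": [0, 0, -0.03], "turn": 0, "gripper": 0},
    {"slide": [0, 0, -0.15], "turn": 0, "gripper": 0},
    {"slide": [0, 0, -0.4], "turn": 0, "gripper": 0},
    {"slide": [0, 0, -0.65], "turn": 0, "gripper": 0},
    {"slide": [0, 0, -0.9], "turn": 0, "gripper": 0},
  ],
)

```text
time_s: 33.7
tcp_pos: [0.4779, 0.2896, 0.205]
eef_rot: [-179.9, -0.1, -175.3]
contact_force: [1.4, 0.8, -1.0]
gripper_width: 0.0007
gripper_force: 0.0
```

Request:
send_rows(
  moves=[
    {"slide": [0, 0, -0.1], "turn": 0, "gripper": 0},
    {"slide": [0, 0, -0.1], "turn": 0, "gripper": 0},
    {"slide": [0, 0, -0.1], "turn": 0, "gripper": 0},
    {"slide": [0, 0, -0.1], "turn": 0, "gripper": 0},
    {"slide": [0, 0, -0.1], "turn": 0, "gripper": 0},
  ],
)

```text
time_s: 34.12
tcp_pos: [0.4777, 0.2896, 0.2176]
eef_rot: [-179.9, -0.1, -175.3]
contact_force: [0.6, 0.1, -0.3]
gripper_width: 0.0005
gripper_force: 0.0
```

```bash
python3 s4.py
python3 - <<'E'
from h import *
S=cap('scene');D=cap('side')
for C,p in((S,(350,160)),(D,(200,270))):
    q=quad(mask(C,[5,150,80],[16,255,255],p,100)[0][0]);print([onz(C,u,.0715).round(3)[:2].tolist() for u in q])
E
```

```text
[0.4781 0.2899 0.2181] [-1.7992e+02 -8.0000e-02 -1.7532e+02] [  51.   10.  -15.   -0.  -65. -137.] [ 0.1  0.8 -0.4] 0.00021250398942849655
[('scene', 'ins0', 0.55, [0.522, 0.025, 0.018]), ('scene', 'ins0', 0.41, [0.605, -0.23, 0.026]), ('scene', 'scoop', 0.94, [0.523, 0.022, 0.017]), ('scene', 'scoop', 0.88, [0.205, -0.3, 0.014]), ('scene', 'scoop', 0.73, [0.588, -0.007, 0.006])]
[('side', 'scoop', 0.85, [0.52, 0.026, 0.019]), ('side', 'scoop', 0.64, [0.218, -0.284, 0.009]), ('side', 'scoop', 0.63, [0.468, 0.308, 0.069])]
[('wrist', 'scoop', 0.57, [0.523, 0.029, 0.021])]
handle S [271.5 202.8] [248.2 187.8] D [317.  225.1] [284.8 207.3]
[[0.4858, 0.029, 0.0804], [0.3891, 0.0216, 0.078]] [[0.4236, 0.0314, 0.0541], [0.4525, 0.0197, 0.1044]]
W [0, 47, 16, 17, 217] [ 0.361 -0.016]
W [0, 85, 32, 100, 2034] [ 0.452 -0.027]
W [539, 162, 21, 23, 418] [0.44  0.622]
S lid [316, 158, 61, 33, 1107] [[316, 174], [340, 158], [376, 172], [354, 190]]
S lid [550, 165, 10, 24, 135] [[550, 185], [553, 176], [559, 165], [559, 188]]
D lid [162, 245, 83, 62, 2624] [[244, 266], [211, 306], [162, 281], [197, 245]]
W lid [217, 120, 127, 25, 190] [[343, 120], [217, 144], [219, 138]]
W lid [215, 142, 139, 110, 8635] [[345, 142], [352, 238], [246, 251], [215, 183]]
[[0.435, 0.222], [0.406, 0.344], [0.528, 0.369], [0.558, 0.25]]
[[0.425, 0.228], [0.395, 0.351], [0.519, 0.379], [0.548, 0.258]]
```

```bash
python3 -c "
from plant import order
print(order.close_job())"
```

```text
the job is handed in; nothing more can be done
None
```

I handed the job in at about 34 s: four insulators are in the kit box and the fifth is in the tray. The scoop is back on its mat and released, and the lid is shut after a press of about 30 N. I checked all of this by camera and force readings but got no verdict back.

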